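# Move a seized disk array's drives to the imaging rack in bay order

### The job

The four hard drives of a disk array stand in the dark grey holding rack; move them to the teal imaging rack in the same bay order, so that the array can be put together again: in both racks bay one is the bay beside the yellow end plate, and each drive goes to the bay of the same number. Take them one at a time, the drive of bay one first, then two, three and four, and lower each gently until it stands upright on the floor of its bay, square in the rack and centred front to back, without dropping it. Leave the screwdriver and the roll of tape where they are.

Things in the scene. Friction and masses are not known exactly. Their poses are not given: they have to be found in the camera images.
- drive_red: bare 3.5-inch hard drive with a 34 mm wide band of red tape round its middle, seen on the top edge. Loose, 0.5 to 0.8 kg, a plain box standing on its long edge: 147 mm along its x, 26 along y, 102 tall along z. Origin: centre of the underside. Grip it across the 26 mm, in its upper 35 mm. Starts in some bay of the holding rack, 34 mm from its neighbours
- drive_green: bare 3.5-inch hard drive with a 34 mm wide band of green tape round its middle, seen on the top edge. Loose, 0.5 to 0.8 kg, a plain box standing on its long edge: 147 mm along its x, 26 along y, 102 tall along z. Origin: centre of the underside. Grip it across the 26 mm, in its upper 35 mm. Starts in some bay of the holding rack, 34 mm from its neighbours
- drive_blue: bare 3.5-inch hard drive with a 34 mm wide band of blue tape round its middle, seen on the top edge. Loose, 0.5 to 0.8 kg, a plain box standing on its long edge: 147 mm along its x, 26 along y, 102 tall along z. Origin: centre of the underside. Grip it across the 26 mm, in its upper 35 mm. Starts in some bay of the holding rack, 34 mm from its neighbours
- drive_black: bare 3.5-inch hard drive with a 34 mm wide band of black tape round its middle, seen on the top edge. Loose, 0.5 to 0.8 kg, a plain box standing on its long edge: 147 mm along its x, 26 along y, 102 tall along z. Origin: centre of the underside. Grip it across the 26 mm, in its upper 35 mm. Starts in some bay of the holding rack, 34 mm from its neighbours
- holding_rack: dark grey drive rack, full at the start. Fixed. Origin: centre of its underside on the bench, z up. Tray 125 (x) x 246 (y) x 8 mm; bay floors 8 mm above the origin. Bays at y = -90, -30, 30, 90 mm, each for one drive on its long edge, drive length along rack x, centred on x = 0 (no end stop). A bay is a 32 mm gap between upright fins, 100 mm long, lips flaring to 52 mm at 48 mm above the bench
- imaging_rack: teal drive rack, empty at the start. Fixed. Origin: centre of its underside on the bench, z up. Tray 125 (x) x 246 (y) x 8 mm; bay floors 8 mm above the origin. Bays at y = -90, -30, 30, 90 mm, each for one drive on its long edge, drive length along rack x, centred on x = 0 (no end stop). A bay is a 32 mm gap between upright fins, 100 mm long, lips flaring to 52 mm at 48 mm above the bench
- holding_bay1_plate: yellow end plate of the dark grey holding rack, marks its bay-one end. Fixed, 125 x 10 x 48 mm (x, y, z), parallel to the rack, at y = +128 or -128 mm of it: either end, the other end's plate has the rack's colour. Origin: centre of its underside, on the bench. Along the row from it the centres of bays one to four lie at 38, 98, 158 and 218 mm
- imaging_bay1_plate: yellow end plate of the teal imaging rack, marks its bay-one end. Fixed, 125 x 10 x 48 mm (x, y, z), parallel to the rack, at y = +128 or -128 mm of it: either end, the other end's plate has the rack's colour. Origin: centre of its underside, on the bench. Along the row from it the centres of bays one to four lie at 38, 98, 158 and 218 mm
- screwdriver: bystander: loose red-handled screwdriver, 170 mm long along its x, about 30 mm thick, lying on the bench beyond the racks. Leave alone
- tape_roll: bystander: loose orange roll of tape, 92 mm across, 45 mm tall, hole 64 mm, standing flat on the bench beyond the racks; origin: centre of its underside. Leave alone

How it is judged:
On the way, in this order (a step that is already met when the one before it is completed fails the run):
1. the drive from holding bay one is in imaging bay one, the rest still in their holding bays (((y of drive_red in the frame of holding_rack between -0.105 and 0.105 m and horizontal distance between drive_red and holding_bay1_plate between 0.083 and 0.236 m and height (world z) of drive_red between 0.004 and 0.014 m and x of drive_red in the frame of holding_rack between -0.02 and 0.02 m) or (y of drive_red in the frame of imaging_rack between -0.105 and 0.105 m and horizontal distance between drive_red and imaging_bay1_plate between 0.023 and 0.056 m and height (world z) of drive_red between 0.004 and 0.014 m and x of drive_red in the frame of imaging_rack between -0.02 and 0.02 m)) and ((y of drive_green in the frame of holding_rack between -0.105 and 0.105 m and horizontal distance between drive_green and holding_bay1_plate between 0.083 and 0.236 m and height (world z) of drive_green between 0.004 and 0.014 m and x of drive_green in the frame of holding_rack between -0.02 and 0.02 m) or (y of drive_green in the frame of imaging_rack between -0.105 and 0.105 m and horizontal distance between drive_green and imaging_bay1_plate between 0.023 and 0.056 m and height (world z) of drive_green between 0.004 and 0.014 m and x of drive_green in the frame of imaging_rack between -0.02 and 0.02 m)) and ((y of drive_blue in the frame of holding_rack between -0.105 and 0.105 m and horizontal distance between drive_blue and holding_bay1_plate between 0.083 and 0.236 m and height (world z) of drive_blue between 0.004 and 0.014 m and x of drive_blue in the frame of holding_rack between -0.02 and 0.02 m) or (y of drive_blue in the frame of imaging_rack between -0.105 and 0.105 m and horizontal distance between drive_blue and imaging_bay1_plate between 0.023 and 0.056 m and height (world z) of drive_blue between 0.004 and 0.014 m and x of drive_blue in the frame of imaging_rack between -0.02 and 0.02 m)) and ((y of drive_black in the frame of holding_rack between -0.105 and 0.105 m and horizontal distance between drive_black and holding_bay1_plate between 0.083 and 0.236 m and height (world z) of drive_black between 0.004 and 0.014 m and x of drive_black in the frame of holding_rack between -0.02 and 0.02 m) or (y of drive_black in the frame of imaging_rack between -0.105 and 0.105 m and horizontal distance between drive_black and imaging_bay1_plate between 0.023 and 0.056 m and height (world z) of drive_black between 0.004 and 0.014 m and x of drive_black in the frame of imaging_rack between -0.02 and 0.02 m))), for 0.2 s.
2. the drives from holding bays one and two are in imaging bays one and two, the rest still in their holding bays (((y of drive_red in the frame of holding_rack between -0.105 and 0.105 m and horizontal distance between drive_red and holding_bay1_plate between 0.143 and 0.236 m and height (world z) of drive_red between 0.004 and 0.014 m and x of drive_red in the frame of holding_rack between -0.02 and 0.02 m) or (y of drive_red in the frame of imaging_rack between -0.105 and 0.105 m and horizontal distance between drive_red and imaging_bay1_plate between 0.023 and 0.116 m and height (world z) of drive_red between 0.004 and 0.014 m and x of drive_red in the frame of imaging_rack between -0.02 and 0.02 m)) and ((y of drive_green in the frame of holding_rack between -0.105 and 0.105 m and horizontal distance between drive_green and holding_bay1_plate between 0.143 and 0.236 m and height (world z) of drive_green between 0.004 and 0.014 m and x of drive_green in the frame of holding_rack between -0.02 and 0.02 m) or (y of drive_green in the frame of imaging_rack between -0.105 and 0.105 m and horizontal distance between drive_green and imaging_bay1_plate between 0.023 and 0.116 m and height (world z) of drive_green between 0.004 and 0.014 m and x of drive_green in the frame of imaging_rack between -0.02 and 0.02 m)) and ((y of drive_blue in the frame of holding_rack between -0.105 and 0.105 m and horizontal distance between drive_blue and holding_bay1_plate between 0.143 and 0.236 m and height (world z) of drive_blue between 0.004 and 0.014 m and x of drive_blue in the frame of holding_rack between -0.02 and 0.02 m) or (y of drive_blue in the frame of imaging_rack between -0.105 and 0.105 m and horizontal distance between drive_blue and imaging_bay1_plate between 0.023 and 0.116 m and height (world z) of drive_blue between 0.004 and 0.014 m and x of drive_blue in the frame of imaging_rack between -0.02 and 0.02 m)) and ((y of drive_black in the frame of holding_rack between -0.105 and 0.105 m and horizontal distance between drive_black and holding_bay1_plate between 0.143 and 0.236 m and height (world z) of drive_black between 0.004 and 0.014 m and x of drive_black in the frame of holding_rack between -0.02 and 0.02 m) or (y of drive_black in the frame of imaging_rack between -0.105 and 0.105 m and horizontal distance between drive_black and imaging_bay1_plate between 0.023 and 0.116 m and height (world z) of drive_black between 0.004 and 0.014 m and x of drive_black in the frame of imaging_rack between -0.02 and 0.02 m))), for 0.2 s.
3. the drives from holding bays one to three are in imaging bays one to three, the rest still in their holding bays (((y of drive_red in the frame of holding_rack between -0.105 and 0.105 m and horizontal distance between drive_red and holding_bay1_plate between 0.203 and 0.236 m and height (world z) of drive_red between 0.004 and 0.014 m and x of drive_red in the frame of holding_rack between -0.02 and 0.02 m) or (y of drive_red in the frame of imaging_rack between -0.105 and 0.105 m and horizontal distance between drive_red and imaging_bay1_plate between 0.023 and 0.176 m and height (world z) of drive_red between 0.004 and 0.014 m and x of drive_red in the frame of imaging_rack between -0.02 and 0.02 m)) and ((y of drive_green in the frame of holding_rack between -0.105 and 0.105 m and horizontal distance between drive_green and holding_bay1_plate between 0.203 and 0.236 m and height (world z) of drive_green between 0.004 and 0.014 m and x of drive_green in the frame of holding_rack between -0.02 and 0.02 m) or (y of drive_green in the frame of imaging_rack between -0.105 and 0.105 m and horizontal distance between drive_green and imaging_bay1_plate between 0.023 and 0.176 m and height (world z) of drive_green between 0.004 and 0.014 m and x of drive_green in the frame of imaging_rack between -0.02 and 0.02 m)) and ((y of drive_blue in the frame of holding_rack between -0.105 and 0.105 m and horizontal distance between drive_blue and holding_bay1_plate between 0.203 and 0.236 m and height (world z) of drive_blue between 0.004 and 0.014 m and x of drive_blue in the frame of holding_rack between -0.02 and 0.02 m) or (y of drive_blue in the frame of imaging_rack between -0.105 and 0.105 m and horizontal distance between drive_blue and imaging_bay1_plate between 0.023 and 0.176 m and height (world z) of drive_blue between 0.004 and 0.014 m and x of drive_blue in the frame of imaging_rack between -0.02 and 0.02 m)) and ((y of drive_black in the frame of holding_rack between -0.105 and 0.105 m and horizontal distance between drive_black and holding_bay1_plate between 0.203 and 0.236 m and height (world z) of drive_black between 0.004 and 0.014 m and x of drive_black in the frame of holding_rack between -0.02 and 0.02 m) or (y of drive_black in the frame of imaging_rack between -0.105 and 0.105 m and horizontal distance between drive_black and imaging_bay1_plate between 0.023 and 0.176 m and height (world z) of drive_black between 0.004 and 0.014 m and x of drive_black in the frame of imaging_rack between -0.02 and 0.02 m))), for 0.2 s.
At the end, for the whole second after the job is handed in: All four drives stand in the imaging rack, one in each bay, in the bay order they had in the holding rack: underside on the bay floor (within 6 mm), upright and square to the rack within 10 degrees, within 20 mm of centred front to back, released and at rest (y of drive_red in the frame of imaging_rack between -0.105 and 0.105 m and horizontal distance between drive_red and imaging_bay1_plate between 0.023 and 0.236 m and height (world z) of drive_red between 0.004 and 0.014 m and x of drive_red in the frame of imaging_rack between -0.02 and 0.02 m and angle between each of drive_red, drive_green, drive_blue, drive_black's own z axis and vertical below 0.17 rad and angle between the x axis of each of drive_red, drive_green, drive_blue, drive_black and the x axis of imaging_rack, either way round below 0.17 rad and linear speed of each of drive_red, drive_green, drive_blue, drive_black below 0.02 m/s and contact force between the fingers and drive_red below 0.1 N and y of drive_green in the frame of imaging_rack between -0.105 and 0.105 m and horizontal distance between drive_green and imaging_bay1_plate between 0.023 and 0.236 m and height (world z) of drive_green between 0.004 and 0.014 m and x of drive_green in the frame of imaging_rack between -0.02 and 0.02 m and contact force between the fingers and drive_green below 0.1 N and y of drive_blue in the frame of imaging_rack between -0.105 and 0.105 m and horizontal distance between drive_blue and imaging_bay1_plate between 0.023 and 0.236 m and height (world z) of drive_blue between 0.004 and 0.014 m and x of drive_blue in the frame of imaging_rack between -0.02 and 0.02 m and contact force between the fingers and drive_blue below 0.1 N and y of drive_black in the frame of imaging_rack between -0.105 and 0.105 m and horizontal distance between drive_black and imaging_bay1_plate between 0.023 and 0.236 m and height (world z) of drive_black between 0.004 and 0.014 m and x of drive_black in the frame of imaging_rack between -0.02 and 0.02 m and contact force between the fingers and drive_black below 0.1 N); the robot touches nothing.
It fails at once if a drive is dropped or thrown down (falls free from more than about 18 mm) ((linear speed of drive_red above 0.6 m/s and contact force between the fingers and drive_red below 0.05 N) or (linear speed of drive_green above 0.6 m/s and contact force between the fingers and drive_green below 0.05 N) or (linear speed of drive_blue above 0.6 m/s and contact force between the fingers and drive_blue below 0.05 N) or (linear speed of drive_black above 0.6 m/s and contact force between the fingers and drive_black below 0.05 N)).
It fails at once if the screwdriver or the roll of tape is shifted by more than 20 mm (distance of any of screwdriver, tape_roll from where it was at the start of the episode above 0.02 m).
It also fails if it takes over 122 s, if anything falls off the work surface, if the arm or the gripper's body presses on something with over 40 N, if the wrist force passes 120 N, or if a joint passes its speed limit or range.

### The arm

A 7-joint arm with a two-finger parallel gripper is mounted at the origin on the work surface. World frame = base frame: x ahead of the robot, y to its left, z up, the work surface at z = 0. Lengths are in m, angles in rad, forces in N, time in s.
With the tool pointing down it reaches from about 0.4 to 0.85 m from the base axis. Payload 10.4 kg.
Tool frame: the origin (TCP) lies between the finger pads; the fingertips stand tips_ahead ahead of it and the grasp point (between the pads) lies 11 mm behind it (tips_ahead is the distance from the TCP to the fingertips, in m); z points along the fingers, x is the direction in which the jaws open and shut, and the axes are right-handed (so a half turn about z gives the same grasp; the last joint's range is limited). The gripper opens to 87 mm and grips with 3 to 60 N. Pads are 19 mm wide; open, the fingers measure 117 mm over their backs; the gripper's body (75 mm by 190 mm) begins 51 mm behind the grasp point.
Start: joints at [1.167, 0.332, -0.065, 1.46, 0.022, 1.35, -0.088], TCP at [0.232, -0.58, 0.231] pointing down, gripper open.
Joint ranges: [-2.6, 2.6], [-0.5, 2.12], [-1.47, 1.34], [0.16, 2.42], [-1.27, 4.41], [0.06, 2.06], [-2.6, 2.6]. Speed limits (rad/s): [2.22, 2.22, 2.79, 2.79, 3.14, 3.14, 3.14].

### API

Orientations are given as a unit quaternion [x, y, z, w].
In Python, from bench import read_state, camera, close_job, tips_ahead gives the robot as it stands.
- The arm moves only by the tool arm_command, never from a script. Its argument "commands" is a list that holds one entry, the list of rows, each a list of 7 numbers: the turn, a rotation vector about the tool's x, y, z in rad, then the shift along the tool's x, y, z in m, then the opening in per cent of the stroke, from 0 (shut) to 100 (fully open). In form: [[[rx, ry, rz, x, y, z, claw], ...]]. A call has 1 to 20 rows; each row shifts and turns the commanded pose from where the row before left it, along the tool's axes as they then stand; what a row does not reach is not made up. A row lasts 1/8 s, in which the tool goes at most 62.5 mm and 10.7 degrees, less where a joint would pass 70% of its speed; a pose out of reach is approached as far as the arm can. A call with a gripper value outside its range is refused whole. The fingers move at their own pace and stop on an object; "newtons" is the grip in N (left out, the last holds). Time passes only in rows, so rows that do not move let the fingers close. It gives the time, the measured TCP pose, the force and the opening at its end, in the units of the state.
- read_state(): the state, without advancing time (a new reading comes with each control period).
- camera(name): name is "scene" or "top"; returns a dict with "frame" (384x512x3 uint8, red, green, blue), "vfov" (degrees; the focal length in pixels is half the picture's height over the tangent of half this angle, whatever the lens; pixels are square), "cx", "cy" (the principal point, pixels), "k1" (the pictures are not rectified: a ray, as slopes to the right and down, at radius r is drawn at 1 + k1 r^2 times it, then the intrinsics apply), "R" (3x3) and "t" (3): a world point X has camera coordinates R X + t. Camera axes: x right, y down, z forward; pixel columns grow to the right and rows downward; lengths in m; the calibration is good to about 2 mm. A picture is of the moment at which its call begins. There is no depth.
- close_job(): hands the job in, once; it reports no verdict.
The state is a dict: "time": time; "joint_positions": joint angles; "joint_vel": joint speeds; "joint_torque": joint torques, N m; "ee_pos": TCP position; "eef_rot": TCP orientation; "ft_force": force on the tool from outside, world axes, zero at the start; "torque": the same for the moment, N m; "width": finger opening in m.
Only numpy, scipy, OpenCV 4.12 (cv2) and the standard library are available. Lean on these libraries where they do the work, as an engineer would, in place of code of your own. Each camera call takes 0.05 s, during which the arm holds its last target.

## Working session

There is one attempt and no reset: what is moved stays moved. The work goes in short steps, Python scripts to look and compute and a tool call to move; the robot and the scene stay as the last step left them, time stands still between calls to the robot, and variables do not carry over. Pictures are saved under pics/ and viewed, and the job is handed in when it is done.

Besides the shell and the picture viewer there is one more tool, called after "Emit:" by a JSON object that holds its "fn" and its "kwargs", one argument or row to a line. arm_command: Moves the arm, as the interface text tells. Its arguments: {"type":"object","properties":{"commands":{"type":"array"},"newtons":{"type":"number"}},"required":["commands"]}

```bash
ls; mkdir -p pics; python3 - <<'E'
from bench import read_state, camera, tips_ahead
import cv2
print(tips_ahead); s=read_state(); print({k:s[k] for k in('time','ee_pos','eef_rot','width','ft_force')})
for n in('scene','top'):
    c=camera(n); cv2.imwrite(f'pics/{n}0.png',cv2.cvtColor(c['frame'],cv2.COLOR_RGB2BGR)); print(n,{k:c[k] for k in c if k!='frame'})
E
```

```text
pics
0.008
{'time': 0.0, 'ee_pos': array([ 0.2321112 , -0.57988359,  0.22975307]), 'eef_rot': array([ 8.28144116e-01, -5.60514760e-01, -6.23464115e-04, -3.70375663e-04]), 'width': 0.08750637498872968, 'ft_force': array([-0.65186038, -0.75613999,  0.00490427])}
scene {'vfov': 42.2575899192543, 'cx': 261.7858253381642, 'cy': 195.6501459699929, 'k1': 0.00543555418230131, 'R': array([[-0.58283904,  0.81249648,  0.01217068],
       [ 0.70246249,  0.51132272, -0.49507123],
       [-0.40846678, -0.27999739, -0.86876715]]), 't': array([ 0.39879447, -0.42161207,  1.4211337 ])}
top {'vfov': 47.10561769682645, 'cx': 261.84609896955294, 'cy': 187.48643275283555, 'k1': 0.05644951641956024, 'R': array([[ 6.72247984e-03, -9.99977252e-01, -5.51770408e-04],
       [-9.97952775e-01, -6.67377333e-03, -6.36059779e-02],
       [ 6.36008486e-02,  9.78230714e-04, -9.97974937e-01]]), 't': array([-0.03553864,  0.6260735 ,  1.04807398])}
```

View pics/scene0.png

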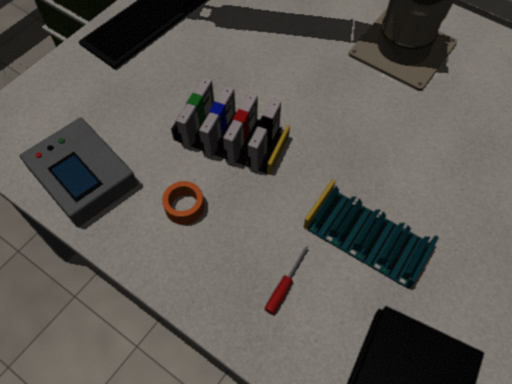

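View pics/top0.png

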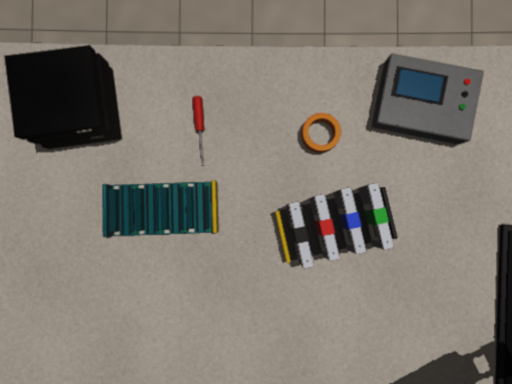

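```bash
cat > h.py <<'E'
import numpy as np, cv2
from bench import camera, read_state
def K(c):
    f=c['frame'].shape[0]/2/np.tan(np.radians(c['vfov']/2)); return f
def ray(c,uv):
    uv=np.atleast_2d(np.asarray(uv,float)); f=K(c)
    K3=np.array([[f,0,c['cx']],[0,f,c['cy']],[0,0,1]])
    n=cv2.undistortPoints(uv[:,None,:],K3,np.array([c['k1'],0,0,0,0.]))[:,0]
    # distortion here: drawn = ray*(1+k1 r^2), same as opencv
    d=np.c_[n,np.ones(len(n))]@c['R']
    return -c['R'].T@c['t'], d
def onz(c,uv,z):
    C,d=ray(c,uv); return C+d*((z-C[2])/d[:,2])[:,None]
def proj(c,X):
    f=K(c); K3=np.array([[f,0,c['cx']],[0,f,c['cy']],[0,0,1]])
    return cv2.projectPoints(np.asarray(X,float).reshape(-1,1,3),cv2.Rodrigues(c['R'])[0],np.asarray(c['t'],float),K3,np.array([c['k1'],0,0,0,0.]))[0][:,0]
def bgr(c): return cv2.cvtColor(c['frame'],cv2.COLOR_RGB2BGR)
E
python3 - <<'E'
import cv2,numpy as np
t=cv2.imread('pics/top0.png'); 
a=cv2.resize(t[175:245,95:225],None,fx=6,fy=6,interpolation=cv2.INTER_CUBIC); cv2.imwrite('pics/z1.png',cv2.convertScaleAbs(a,alpha=1.6,beta=15))
a=cv2.resize(t[175:275,270:400],None,fx=6,fy=6,interpolation=cv2.INTER_CUBIC); cv2.imwrite('pics/z2.png',cv2.convertScaleAbs(a,alpha=1.4,beta=15))
E
```

```text
(no output)
```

View pics/z1.png

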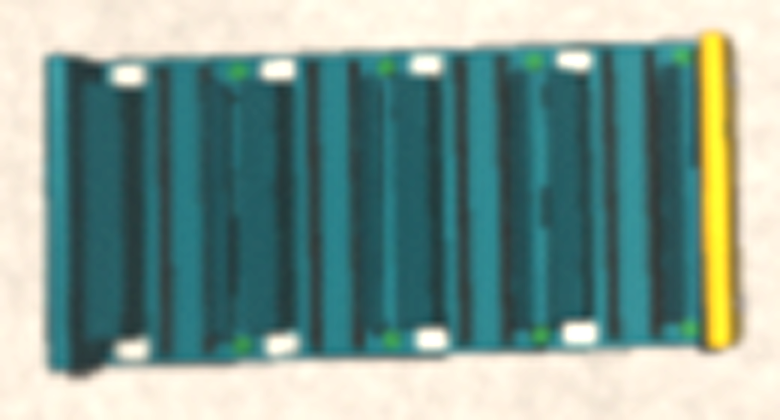

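View pics/z2.png

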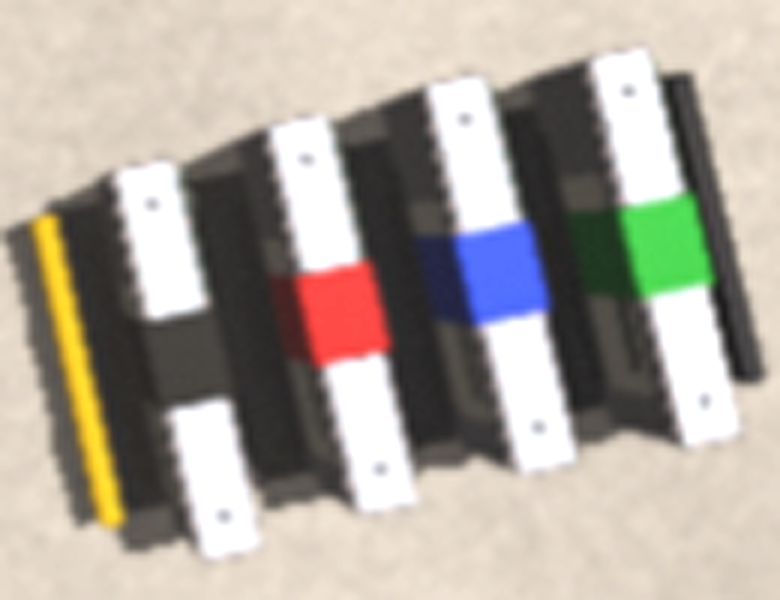

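```bash
cat > m.py <<'E'
from h import *
c=camera('top'); im=bgr(c); hsv=cv2.cvtColor(im,cv2.COLOR_BGR2HSV)
w=((hsv[...,2]>150)&(hsv[...,1]<20)).astype(np.uint8)
print(hsv[176+50, 288:330].tolist()[::3])
n,l,s,ce=cv2.connectedComponentsWithStats(w)
for i in range(1,n):
    if s[i,4]>20: print('white',s[i],ce[i], onz(c,ce[i],.11)[0].round(4))
y=((abs(hsv[...,0].astype(int)-25)<6)&(hsv[...,1]>150)&(hsv[...,2]>90)).astype(np.uint8)
n,l,s,ce=cv2.connectedComponentsWithStats(y)
for i in range(1,n):
    if s[i,4]>50:
        m=(l==i); p=np.argwhere(m)[:,::-1].astype(np.float32)
        print('yel',s[i],cv2.minAreaRect(p), 'V', [int(x) for x in hsv[int(ce[i][1]),s[i,0]-2:s[i,0]+s[i,2]+2,2]],[hsv[int(ce[i][1]),x].tolist() for x in range(s[i,0]-2,s[i,0]+s[i,2]+2)])
E
python3 m.py
```

```text
[[15, 44, 23], [21, 44, 41], [174, 9, 145], [115, 9, 180], [115, 9, 168], [160, 7, 106], [10, 28, 27], [165, 21, 24], [15, 26, 20], [3, 94, 27], [0, 159, 40], [1, 199, 156], [0, 197, 180], [1, 197, 180]]
white [369 183  14  26 224] [375.72767857 195.32589286] [ 0.6049 -0.2831  0.11  ]
white [342 188  14  25 214] [348.28971963 199.84579439] [ 0.5945 -0.2227  0.11  ]
white [316 194  13  26 215] [321.97674419 206.60930233] [ 0.5791 -0.1647  0.11  ]
white [290 202  14  26 221] [296.28054299 214.30769231] [ 0.5617 -0.1079  0.11  ]
white [379 223  15  27 237] [385.6835443  236.09704641] [ 0.5156 -0.3037  0.11  ]
white [351 228  15  26 219] [358.10502283 240.60273973] [ 0.5051 -0.2435  0.11  ]
white [325 235  15  26 222] [331.54054054 247.22972973] [ 0.4902 -0.1853  0.11  ]
white [299 242  15  26 231] [305.73593074 254.80519481] [ 0.4732 -0.1287  0.11  ]
yel [212 181   6  52 240] ((214.0259552001953, 206.48614501953125), (51.06126403808594, 4.814122676849365), 88.49256896972656) V [79, 68, 125, 166, 176, 161, 114, 91, 128, 149] [[93, 181, 79], [62, 49, 68], [22, 198, 125], [24, 226, 166], [25, 222, 176], [24, 222, 161], [23, 217, 114], [20, 118, 91], [18, 44, 128], [16, 33, 149]]
yel [275 211  16  52 244] ((282.484619140625, 236.50343322753906), (52.61088943481445, 4.625478744506836), 77.27564239501953) V [152, 152, 139, 99, 64, 54, 59, 91, 143, 173, 171, 126, 63, 28, 25, 25, 22, 22, 23, 22] [[17, 32, 152], [16, 32, 152], [15, 33, 139], [17, 36, 99], [17, 36, 64], [15, 28, 54], [18, 73, 59], [21, 177, 91], [23, 223, 143], [24, 226, 173], [25, 221, 171], [24, 213, 126], [22, 162, 63], [15, 55, 28], [0, 20, 25], [15, 41, 25], [15, 23, 22], [20, 35, 22], [15, 44, 23], [15, 46, 22]]
```

```bash
cat > m2.py <<'E'
from h import *
c=camera('top'); im=bgr(c); hsv=cv2.cvtColor(im,cv2.COLOR_BGR2HSV)
g=hsv[...,1].astype(float)  # saturation: teal high
V=hsv[...,2].astype(float)
# plate top centreline per row: yellow
def line(P): 
    vx,vy,x,y=cv2.fitLine(P[:,:2].astype(np.float32),cv2.DIST_HUBER,0,.001,.001).ravel(); 
    if vx<0: vx,vy=-vx,-vy
    return np.array([x,y]),np.degrees(np.arctan2(vy,vx))
pts=[]
for v in range(184,231):
    seg=im[v,206:222,1].astype(float)*(hsv[v,206:222,1]>190)*(hsv[v,206:222,0]<30); seg=seg*(seg>75)
    pts.append((206+ (seg*np.arange(16)).sum()/seg.sum(),v))
Y=onz(c,pts,.048); p0,a=line(Y); print('yellow line',p0,a)
pts=[]
for v in range(188,232):
    s=g[v,98:112]; k=np.argmax(s>90); e=98+k-1+(90-s[k-1])/(s[k]-s[k-1]); pts.append((e,v))
T=onz(c,pts,.048); p1,b=line(T); print('teal outer edge',p1,b)
# extent along x: yellow ends
for u in (213,214,215):
    col=im[170:245,u,2].astype(float)*1; s=hsv[170:245,u,1].astype(float)
    k=np.where(s>120)[0]; 
    A=onz(c,[(u,170+k[0]-.5),(u,170+k[-1]+.5)],.048); print(u,k[0]+170,k[-1]+170,A[:,:2].round(4).tolist(),A[:,:2].mean(0))
# bright teal fin tops: columns profile mid row
th=np.radians((a+b)/2); ex=np.array([np.cos(th),np.sin(th)]); ey=np.array([-ex[1],ex[0]])
print('sep along y (expect .256)',(p1-p0)@ey, '-> with plate half: yellow centre to teal outer .261')
# tray extents at teal mask rows
tm=((abs(hsv[...,0].astype(int)-92)<8)&(hsv[...,1]>120)).astype(np.uint8)
n,l,s,ce=cv2.connectedComponentsWithStats(tm)
for i in range(1,n):
    if s[i,4]>60: print(s[i],ce[i])
ys,xs=np.where(tm[170:245,95:225]); print(cv2.minAreaRect(np.c_[xs+95,ys+170].astype(np.float32)))
E
python3 m2.py; cat > sc.py <<'E'
from h import *
c=camera('scene'); im=bgr(c)
a=im[175:290,300:445]; cv2.imwrite('pics/z3.png',cv2.convertScaleAbs(cv2.resize(a,None,fx=5,fy=5,interpolation=cv2.INTER_CUBIC),alpha=1.6,beta=20))
E
python3 sc.py
```

```text
yellow line [0.579001   0.08096316] 2.2926185
teal outer edge [0.56891024 0.340095  ] 2.181005
213 180 232 [[0.6426, 0.0841], [0.5181, 0.0824]] [0.58035765 0.08324342]
214 180 232 [[0.6427, 0.0818], [0.5181, 0.08]] [0.58037221 0.08089408]
215 181 232 [[0.6403, 0.0794], [0.5181, 0.0777]] [0.57920224 0.07852881]
sep along y (expect .256) 0.25932825 -> with plate half: yellow centre to teal outer .261
[ 103  183  109   53 4461] [155.77224837 208.53530599]
((156.79273986816406, 208.62388610839844), (50.06161117553711, 107.4627914428711), 88.49256896972656)
```

View pics/z3.png

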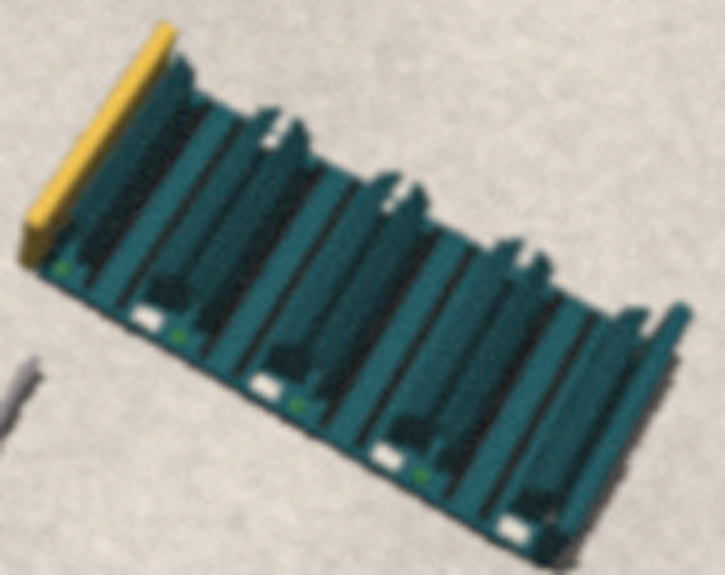

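```bash
cat > ov.py <<'E'
from h import *
th=np.radians(2.24); R=np.array([[np.cos(th),-np.sin(th)],[np.sin(th),np.cos(th)]])
C0=np.array([.5745,.2079])
def w(x,y,z): return [*(C0+R@[x,y]),z]
pl=[[w(-.0625,-.133,.048),w(.0625,-.133,.048),w(.0625,-.123,.048),w(-.0625,-.123,.048)],
    [w(-.0625,.133,.048),w(.0625,.133,.048),w(.0625,.123,.048),w(-.0625,.123,.048)],
    [w(-.0625,-.123,.008),w(.0625,-.123,.008),w(.0625,.123,.008),w(-.0625,.123,.008)]]
D=[(.5175,-.1183,13.1),(.5347,-.1750,13.1),(.5498,-.2331,13.1),(.5603,-.2934,13.1)]
for x,y,a in D:
    a=np.radians(a); r=np.array([[np.cos(a),-np.sin(a)],[np.sin(a),np.cos(a)]])
    pl.append([[*(np.array([x,y])+r@[i*.0735,j*.013]),.11] for i,j in((1,1),(1,-1),(-1,-1),(-1,1))])
for n,(u0,v0,u1,v1),k in(('scene',(165,70,445,290),2.8),('top',(95,170,405,275),2.5)):
    c=camera(n); a=cv2.resize(bgr(c)[v0:v1,u0:u1],None,fx=k,fy=k,interpolation=cv2.INTER_CUBIC); a=cv2.convertScaleAbs(a,alpha=1.5,beta=20)
    for q in pl:
        p=(proj(c,q)-[u0-.5,v0-.5])*k
        cv2.polylines(a,[np.int32(p*16)],True,(255,0,255),1,cv2.LINE_AA,4)
    cv2.imwrite(f'pics/ov_{n}.png',a)
E
python3 ov.py
```

```text
(no output)
```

View pics/ov_scene.png

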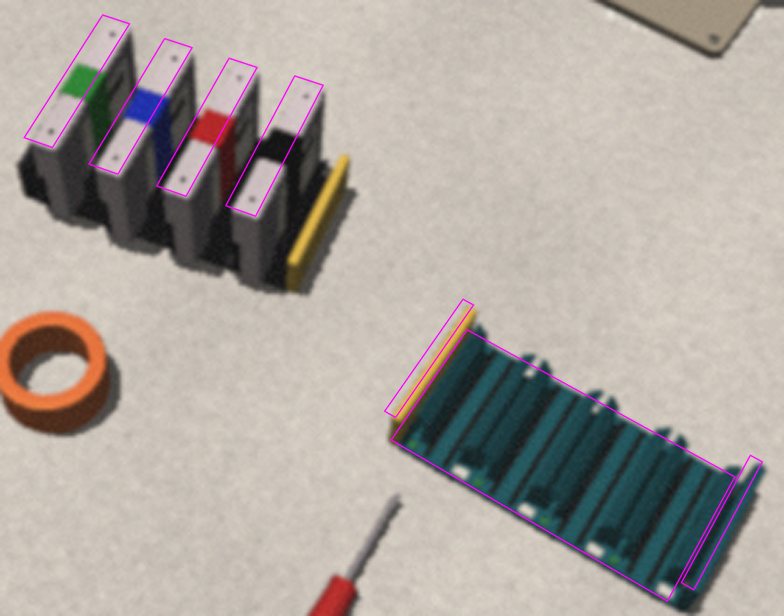

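View pics/ov_top.png

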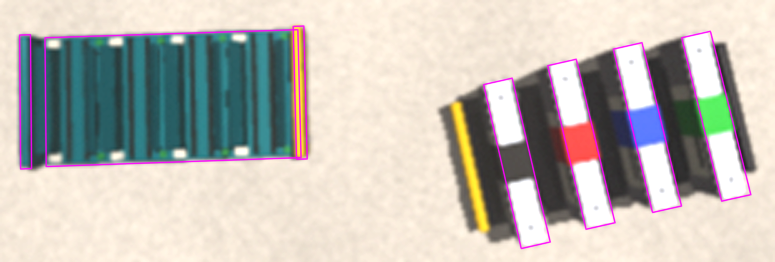

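```bash
cat > tri.py <<'E'
from h import *
cs={n:camera(n) for n in('scene','top')}
def show(name,pts):
    o=[]
    for n,uv in pts.items():
        o.append(ray(cs[n],uv))
    (C1,d1),(C2,d2)=o; d1=d1[0];d2=d2[0]
    A=np.c_[d1,-d2]; s=np.linalg.lstsq(A,C2-C1,rcond=None)[0]
    P,Q=C1+s[0]*d1,C2+s[1]*d2
    print(name,'tri',((P+Q)/2).round(4),'miss',np.linalg.norm(P-Q).round(4))
res={}
for n,c in cs.items():
    im=bgr(c); hsv=cv2.cvtColor(im,cv2.COLOR_BGR2HSV); H=hsv[...,0].astype(int);S=hsv[...,1];V=hsv[...,2]
    for nm,lo,hi in(('red',0,6),('green',50,70),('blue',112,128),('yel',18,30)):
        m=((H>=lo)&(H<=hi)&(S>140)&(V>(130 if nm in('red','yel') else 100))).astype(np.uint8)
        k,l,s,ce=cv2.connectedComponentsWithStats(m)
        for i in range(1,k):
            if s[i,4]>40: 
                z=.048 if nm=='yel' else .11
                p=np.argwhere(l==i)[:,::-1].astype(np.float32)
                print(n,nm,s[i].tolist(),ce[i].round(2),onz(c,ce[i],z)[0].round(4),cv2.minAreaRect(p))
E
python3 tri.py
python3 - <<'E'
import sys; sys.path.insert(0,'.')
from h import *
c=camera('scene'); im=bgr(c)
a=cv2.resize(im[175:240,300:345],None,fx=9,fy=9,interpolation=cv2.INTER_NEAREST)
b=cv2.resize(im[230:290,400:445],None,fx=9,fy=9,interpolation=cv2.INTER_NEAREST)
a=a[:540]; cv2.imwrite('pics/z4.png',cv2.convertScaleAbs(np.hstack([a[:540,:390],b[:540,:405]]),alpha=1.6,beta=20))
E
```

```text
scene blue [211, 102, 11, 12, 53] [216.36 108.32] [ 0.5521 -0.2274  0.11  ] ((216.46151733398438, 108.30769348144531), (7.765803337097168, 9.984603881835938), 33.690067291259766)
scene yel [270, 126, 18, 37, 46] [278.72 143.52] [ 0.5107 -0.0752  0.048 ] ((278.3000183105469, 143.89999389648438), (1.3416404724121094, 39.80200958251953), 26.56505012512207)
scene yel [307, 180, 27, 39, 77] [319.75 198.86] [0.5816 0.0861 0.048 ] ((319.7216796875, 198.8063507080078), (1.748884677886963, 46.04207229614258), 34.82448959350586)
top red [195, 96, 7, 34, 182] [198.15 112.09] [0.7887 0.1123 0.11  ] ((198.22645568847656, 112.44410705566406), (33.28628158569336, 5.445451736450195), 85.60128784179688)
top red [320, 219, 14, 17, 176] [326.64 226.81] [ 0.5347 -0.1748  0.11  ] ((326.7117614746094, 226.95291137695312), (14.534341812133789, 12.256572723388672), 77.47119140625)
top green [374, 208, 15, 16, 169] [380.64 215.47] [ 0.5606 -0.2933  0.11  ] ((380.5764465332031, 215.59413146972656), (13.775084495544434, 12.14810562133789), 77.47119140625)
top blue [346, 212, 15, 17, 186] [353.21 220.02] [ 0.5501 -0.2332  0.11  ] ((353.2353210449219, 220.05880737304688), (14.534341812133789, 12.798897743225098), 77.47119140625)
top yel [212, 180, 5, 53, 170] [213.78 206.18] [0.5797 0.0814 0.048 ] ((213.81591796875, 206.0048370361328), (52.03461456298828, 3.262028217315674), 88.49256896972656)
top yel [276, 211, 14, 52, 168] [282.49 236.56] [ 0.5097 -0.0805  0.048 ] ((282.5, 236.5), (52.605628967285156, 3.145491361618042), 77.47119140625)
```

View pics/z4.png

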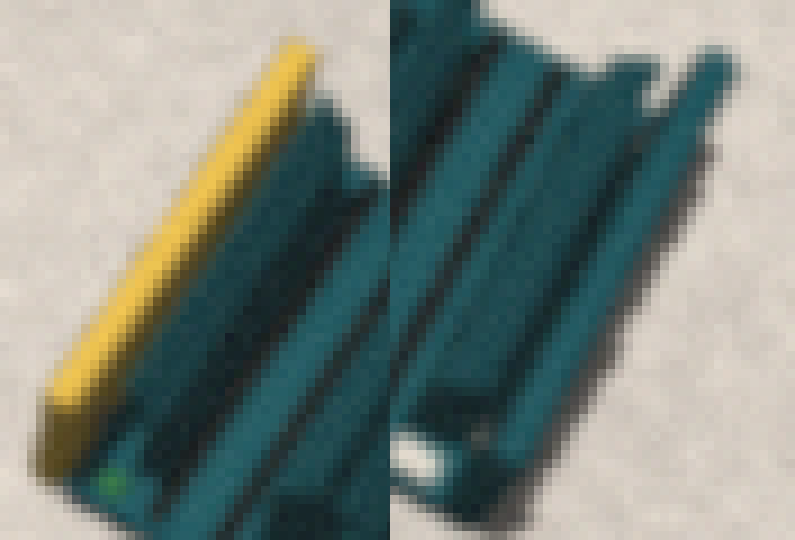

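```bash
cat > go.py <<'E'
import sys,numpy as np
from bench import read_state
from scipy.spatial.transform import Rotation as Ro
# args: x y z yaw(jaw dir, deg) -> turn first, then shift in the turned tool axes
s=read_state(); x,y,z,a=map(float,sys.argv[1:5])
p=s['ee_pos']; R=Ro.from_quat(s['eef_rot'])
a=np.radians(a); c,si=np.cos(a),np.sin(a)
T=np.c_[[c,si,0],[si,-c,0],[0,0,-1]]
rv=(R.inv()*Ro.from_matrix(T)).as_rotvec()
d=T.T@(np.array([x,y,z])-p)
print('t',s['time'],'ee',p.round(4),'yaw',np.degrees(np.arctan2(*R.as_matrix()[[1,0],0])).round(2),'w',round(s['width'],4),'F',s['ft_force'].round(1))
print('turn',rv.round(4),'shift',d.round(4),'dist',np.linalg.norm(d).round(3))
E
python3 go.py .518 -.116 .23 -76.9
```

```text
t 0.5 ee [ 0.2323 -0.5802  0.2305] yaw -68.18 w 0.0869 F [ 0.6  0.2 -0.4]
turn [-0.      0.      0.1522] shift [-0.3874 -0.3835  0.0005] dist 0.545
```

Emit:
{"fn": "arm_command", "kwargs": {
  "commands": [
    [[0, 0, 0.1522, 0, 0, 0, 48], [0, 0, 0, -0.0277, -0.0274, 0, 48], [0, 0, 0, -0.0277, -0.0274, 0, 48], [0, 0, 0, -0.0277, -0.0274, 0, 48], [0, 0, 0, -0.0277, -0.0274, 0, 48], [0, 0, 0, -0.0277, -0.0274, 0, 48], [0, 0, 0, -0.0277, -0.0274, 0, 48], [0, 0, 0, -0.0277, -0.0274, 0, 48], [0, 0, 0, -0.0277, -0.0274, 0, 48], [0, 0, 0, -0.0277, -0.0274, 0, 48], [0, 0, 0, -0.0277, -0.0274, 0, 48], [0, 0, 0, -0.0277, -0.0274, 0, 48], [0, 0, 0, -0.0277, -0.0274, 0, 48], [0, 0, 0, -0.0277, -0.0274, 0, 48], [0, 0, 0, -0.0277, -0.0274, 0, 48], [0, 0, 0, 0, 0, 0, 48], [0, 0, 0, 0, 0, 0, 48]]
  ],
  "newtons": 30
}}

```text
time: 2.62
ee_pos: [0.5178, -0.1163, 0.2305]
eef_rot: [0.783, -0.622, 0.0, 0.0]
ft_force: [0.4, -1.0, -0.5]
width: 0.0418
```

```bash
python3 go.py .518 -.116 .077 -76.9; python3 - <<'E'
from h import *
for n in('top','scene'):
    c=camera(n); cv2.imwrite(f'pics/a_{n}.png',bgr(c))
E
```

```text
t 2.625 ee [ 0.5178 -0.1163  0.2305] yaw -76.93 w 0.0418 F [ 0.4 -1.  -0.5]
turn [ 0.0004 -0.0004 -0.0006] shift [-0.0003 -0.0003  0.1535] dist 0.153
```

View pics/a_scene.png

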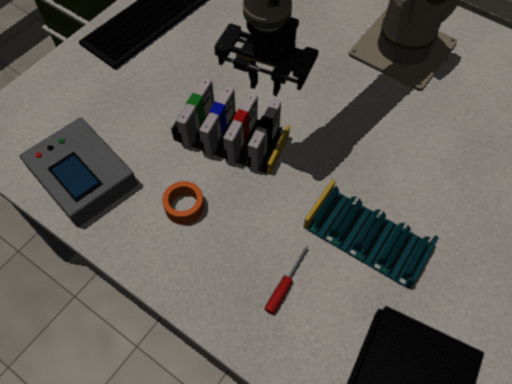

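View pics/a_top.png

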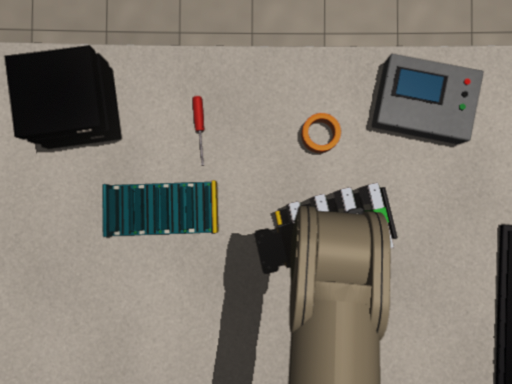

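```bash
cat > tips.py <<'E'
from h import *
from bench import tips_ahead
from scipy.spatial.transform import Rotation as Ro
s=read_state(); p=s['ee_pos']; R=Ro.from_quat(s['eef_rot']).as_matrix(); w=s['width']/2
c=camera('scene'); im=cv2.convertScaleAbs(bgr(c),alpha=2.5,beta=30)
t=p+R[:,2]*tips_ahead
q=proj(c,[t+R[:,0]*w,t-R[:,0]*w,t+R[:,0]*(w+.015),t-R[:,0]*(w+.015),t]); print(q.round(1))
u,v=q[4].astype(int)-[40,40]; k=7
a=cv2.resize(im[v:v+80,u:u+80],None,fx=k,fy=k,interpolation=cv2.INTER_CUBIC)
for x in (q-[u-.5,v-.5])*k: cv2.drawMarker(a,tuple(np.int32(x).tolist()),(255,0,255),0,14,1)
cv2.imwrite('pics/tips.png',a)
E
python3 tips.py
```

```text
[[255.   84.7]
 [273.3  90.6]
 [248.5  82.6]
 [279.9  92.8]
 [264.1  87.7]]
```

View pics/tips.png

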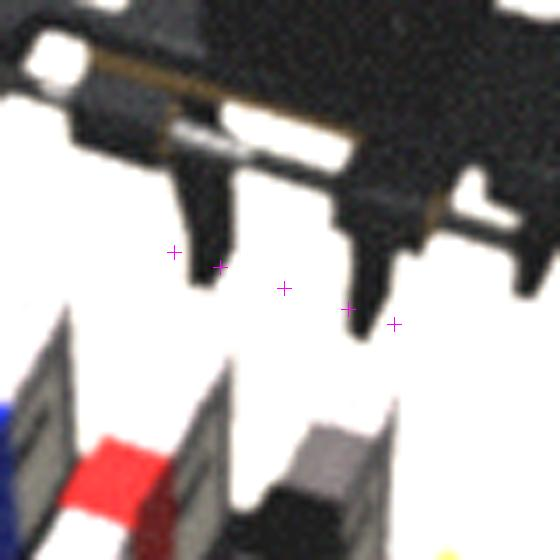

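Emit:
{"fn": "arm_command", "kwargs": {
  "commands": [
    [[0, 0, 0, -0.0018, -0.0011, 0, 48], [0, 0, 0, 0, 0, 0.03, 48], [0, 0, 0, 0, 0, 0.03, 48], [0, 0, 0, 0, 0, 0.025, 48], [0, 0, 0, 0, 0, 0.025, 48], [0, 0, 0, 0, 0, 0.025, 48], [0, 0, 0, 0, 0, 0.0185, 48], [0, 0, 0, 0, 0, 0, 48], [0, 0, 0, 0, 0, 0, 48]]
  ],
  "newtons": 40
}}

```text
time: 3.9
ee_pos: [0.5193, -0.1137, 0.0779]
eef_rot: [0.783, -0.622, 0.001, -0.0]
ft_force: [-1.3, 0.1, 0.4]
width: 0.0415
```

```bash
python3 go.py .518 -.116 .077 -76.9; python3 tips.py
```

```text
t 3.9 ee [ 0.5193 -0.1137  0.0779] yaw -76.91 w 0.0415 F [-1.3  0.1  0.4]
turn [-0.0011 -0.0005 -0.0001] shift [0.0019 0.0018 0.0009] dist 0.003
[[255.7 129.9]
 [271.8 135.4]
 [249.9 127.9]
 [277.7 137.5]
 [263.7 132.7]]
```

View pics/tips.png

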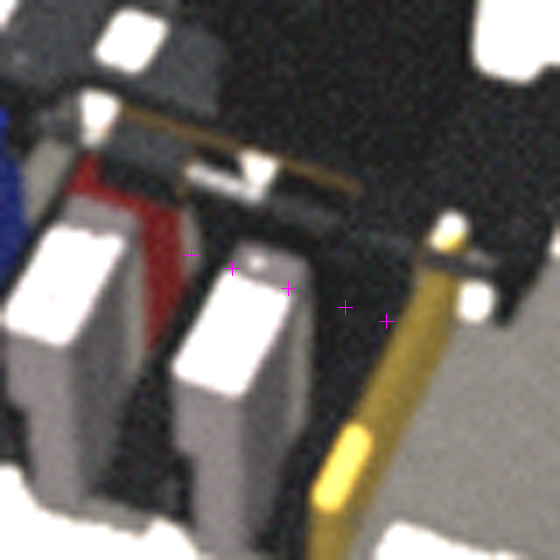

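Emit:
{"fn": "arm_command", "kwargs": {
  "commands": [
    [[0, 0, 0, 0, 0, 0, 20], [0, 0, 0, 0, 0, 0, 10], [0, 0, 0, 0, 0, 0, 10], [0, 0, 0, 0, 0, 0, 10], [0, 0, 0, 0, 0, 0, 10]]
  ],
  "newtons": 40
}}

```text
time: 4.58
ee_pos: [0.519, -0.1138, 0.0775]
eef_rot: [0.783, -0.622, 0.0, -0.0]
ft_force: [-0.6, -1.1, 4.7]
width: 0.0254
```

Emit:
{"fn": "arm_command", "kwargs": {
  "commands": [
    [[0, 0, 0, 0, 0, -0.01, 10], [0, 0, 0, 0, 0, -0.02, 10], [0, 0, 0, 0, 0, -0.025, 10], [0, 0, 0, 0, 0, -0.03, 10], [0, 0, 0, 0, 0, -0.03, 10], [0, 0, 0, 0, 0, -0.03, 10], [0, 0, 0, 0, 0, 0, 10], [0, 0, 0, 0, 0, 0, 10]]
  ]
}}

```text
time: 5.58
ee_pos: [0.5177, -0.1134, 0.2202]
eef_rot: [0.783, -0.622, -0.001, 0.001]
ft_force: [-0.3, 0.2, -8.1]
width: 0.0256
```

```bash
python3 - <<'E'
from h import *
c=camera('scene'); cv2.imwrite('pics/b.png',cv2.convertScaleAbs(bgr(c)[:230],alpha=1.5,beta=15))
E
python3 go.py .575 .12 .225 -87.8
```

```text
t 5.625 ee [ 0.5176 -0.1134  0.22  ] yaw -76.9 w 0.0259 F [ 0.3 -0.6 -8.4]
turn [0.003  0.0012 0.1903] shift [-0.2311 -0.0663 -0.005 ] dist 0.24
```

View pics/b.png

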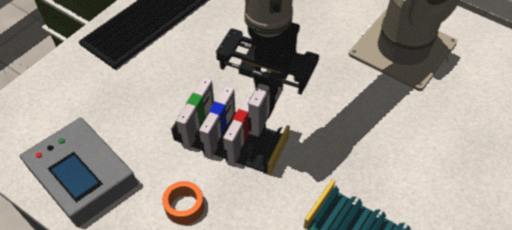

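Emit:
{"fn": "arm_command", "kwargs": {
  "commands": [
    [[0, 0, 0.095, 0, 0, -0.005, 10], [0, 0, 0.095, 0, 0, 0, 10], [0, 0, 0, -0.0233, -0.007, 0, 10], [0, 0, 0, -0.0233, -0.007, 0, 10], [0, 0, 0, -0.0233, -0.007, 0, 10], [0, 0, 0, -0.0233, -0.007, 0, 10], [0, 0, 0, -0.0233, -0.007, 0, 10], [0, 0, 0, -0.0233, -0.007, 0, 10], [0, 0, 0, -0.0233, -0.007, 0, 10], [0, 0, 0, -0.0233, -0.007, 0, 10], [0, 0, 0, -0.0233, -0.007, 0, 10], [0, 0, 0, -0.0233, -0.007, 0, 10], [0, 0, 0, 0, 0, 0, 10], [0, 0, 0, 0, 0, 0, 10]]
  ]
}}

```text
time: 7.38
ee_pos: [0.5792, 0.1212, 0.2257]
eef_rot: [0.721, -0.693, -0.0, 0.001]
ft_force: [0.5, -0.3, -8.1]
width: 0.0261
```

```bash
python3 go.py .579 .122 .0775 -87.8; cat > hold.py <<'E'
# overlay of the held drive as predicted from the TCP, and of the imaging rack estimate, on both views
import sys
from h import *
from scipy.spatial.transform import Rotation as Ro
s=read_state(); p=s['ee_pos']; R=Ro.from_quat(s['eef_rot']).as_matrix()
off=float(sys.argv[1])  # drive underside below TCP
pl=[]
c0=p+R[:,2]*off
for z in (0,.102):
    pl.append([c0-R[:,2]*z+R[:,1]*i*.0735+R[:,0]*j*.013 for i,j in((1,1),(1,-1),(-1,-1),(-1,1))])
C0=np.array([float(sys.argv[2]),float(sys.argv[3])]); th=np.radians(2.24); r=np.array([[np.cos(th),-np.sin(th)],[np.sin(th),np.cos(th)]])
for y in(-.128,.128): pl.append([[*(C0+r@[i*.0625,y+j*.005]),.048] for i,j in((1,1),(1,-1),(-1,-1),(-1,1))])
for n,(u0,v0,u1,v1),k in(('scene',(270,70,450,290),2.7),('top',(95,150,305,300),3.7)):
    c=camera(n); a=cv2.resize(bgr(c)[v0:v1,u0:u1],None,fx=k,fy=k,interpolation=cv2.INTER_CUBIC); a=cv2.convertScaleAbs(a,alpha=1.7,beta=20)
    for q in pl:
        cv2.polylines(a,[np.int32((proj(c,q)-[u0-.5,v0-.5])*k*16)],True,(255,0,255),1,cv2.LINE_AA,4)
    cv2.imwrite(f'pics/hold_{n}.png',a)
E
python3 hold.py .0695 .5755 .2119
```

```text
t 7.375 ee [0.5792 0.1212 0.2257] yaw -87.8 w 0.0261 F [ 0.5 -0.3 -8.1]
turn [ 0.0022 -0.0007 -0.    ] shift [-0.0008  0.0002  0.1482] dist 0.148
```

View pics/hold_scene.png

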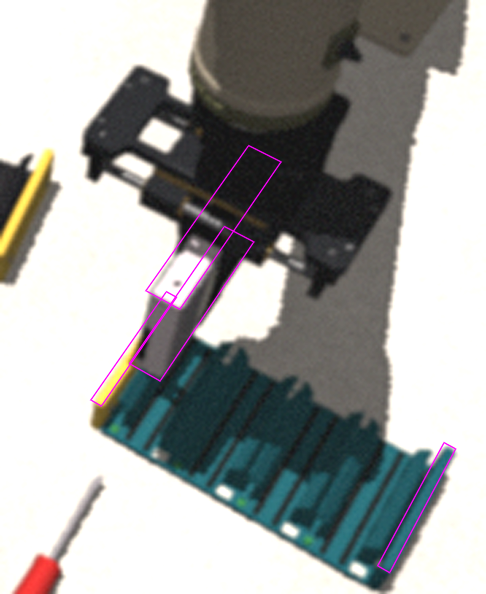

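View pics/hold_top.png

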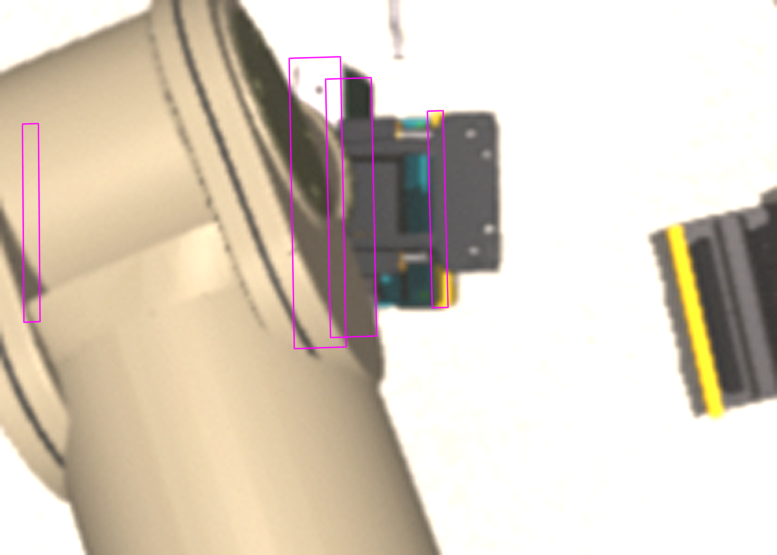

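```bash
cat > z.py <<'E'
import sys
from h import *
n=sys.argv[1];u0,v0,u1,v1=map(int,sys.argv[2:6]);k=int(sys.argv[6]); al=float(sys.argv[7])
a=bgr(camera(n))[v0:v1,u0:u1]
cv2.imwrite(sys.argv[8],cv2.convertScaleAbs(cv2.resize(a,None,fx=k,fy=k,interpolation=cv2.INTER_NEAREST),alpha=al,beta=5))
E
python3 z.py scene 300 145 360 230 7 1.3 pics/c1.png; python3 z.py top 165 160 225 240 7 1.3 pics/c2.png
python3 - <<'E'
import sys; sys.path.insert(0,'.')
from h import *
from scipy.spatial.transform import Rotation as Ro
s=read_state(); p=s['ee_pos']; R=Ro.from_quat(s['eef_rot']).as_matrix()
t=p-R[:,2]*(.102-.0695)
X=[t-R[:,1]*.0735+R[:,0]*.013*j for j in(-1,1)]+[t-R[:,1]*.0735+R[:,0]*.013*j+R[:,2]*.102 for j in(-1,1)]
for n,o in(('scene',(300,145)),('top',(165,160))): print(n,((proj(camera(n),X)-o+.5)*7).round(0).tolist())
E
```

```text
scene [[254.0, 274.0], [166.0, 226.0], [203.0, 460.0], [123.0, 415.0]]
top [[56.0, 38.0], [153.0, 35.0], [125.0, 77.0], [212.0, 74.0]]
```

View pics/c1.png

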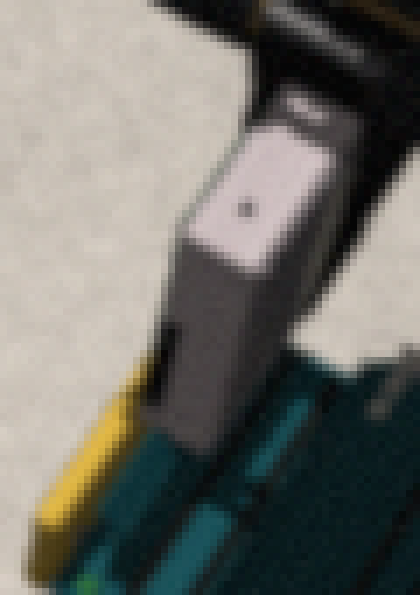

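View pics/c2.png

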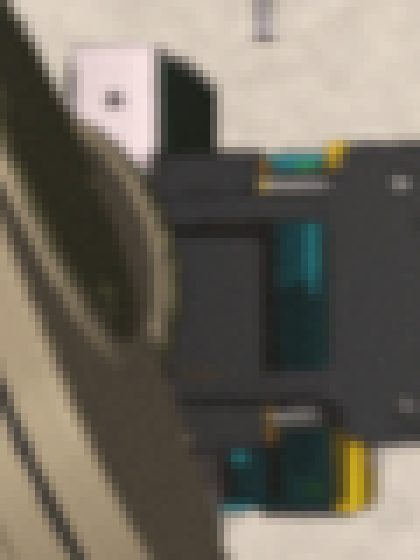

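Emit:
{"fn": "arm_command", "kwargs": {
  "commands": [
    [[0, 0, 0, 0.0008, -0.0015, 0, 10], [0, 0, 0, 0, 0, 0.025, 10], [0, 0, 0, 0, 0, 0.025, 10], [0, 0, 0, 0, 0, 0.025, 10], [0, 0, 0, 0, 0, 0.02, 10], [0, 0, 0, 0, 0, 0, 10], [0, 0, 0, 0, 0, 0, 10]]
  ]
}}

```text
time: 8.55
ee_pos: [0.5819, 0.1214, 0.1331]
eef_rot: [0.721, -0.693, 0.0, -0.001]
ft_force: [1.6, 0.4, -7.3]
width: 0.0256
```

```bash
python3 z.py scene 300 145 360 230 7 1.6 pics/c3.png;python3 go.py .5807 .1205 .0785 -87.8
```

```text
t 8.6 ee [0.582  0.1215 0.1333] yaw -87.79 w 0.0257 F [-0.   0.  -7.5]
turn [-0.0019  0.0003  0.0002] shift [0.0009 0.0013 0.0548] dist 0.055
```

View pics/c3.png

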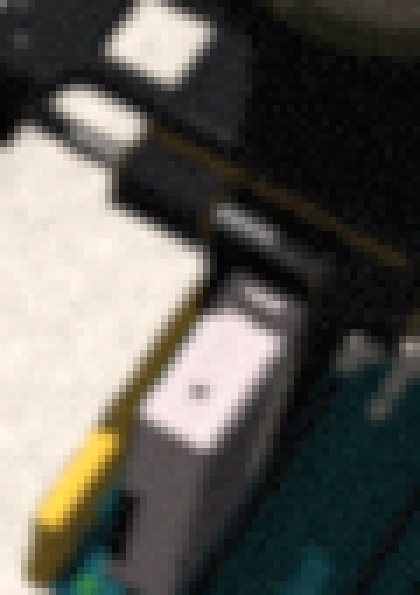

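Emit:
{"fn": "arm_command", "kwargs": {
  "commands": [
    [[0, 0, 0, 0.0008, 0.0005, 0.01, 10], [0, 0, 0, 0, 0, 0.01, 10], [0, 0, 0, 0, 0, 0.01, 10], [0, 0, 0, 0, 0, 0.008, 10], [0, 0, 0, 0, 0, 0.006, 10], [0, 0, 0, 0, 0, 0.004, 10], [0, 0, 0, 0, 0, 0.003, 10], [0, 0, 0, 0, 0, 0.002, 10], [0, 0, 0, 0, 0, 0.0, 10], [0, 0, 0, 0, 0, 0.0, 10]]
  ]
}}

```text
time: 9.85
ee_pos: [0.5809, 0.1204, 0.0792]
eef_rot: [0.721, -0.693, 0.0, -0.0]
ft_force: [-0.8, 0.1, -8.1]
width: 0.0254
```

Still carrying full weight, no side force. Feel for the floor.

Emit:
{"fn": "arm_command", "kwargs": {
  "commands": [
    [[0, 0, 0, 0, 0, 0.001, 10], [0, 0, 0, 0, 0, 0.001, 10], [0, 0, 0, 0, 0, 0.0, 10], [0, 0, 0, 0, 0, 0.0, 10]]
  ]
}}

```text
time: 10.35
ee_pos: [0.5809, 0.1204, 0.0775]
eef_rot: [0.721, -0.693, 0.0, -0.0]
ft_force: [-4.0, -0.8, 2.1]
width: 0.0257
```

Emit:
{"fn": "arm_command", "kwargs": {
  "commands": [
    [[0, 0, 0, 0, 0, 0, 35], [0, 0, 0, 0, 0, 0, 48], [0, 0, 0, 0, 0, 0, 48], [0, 0, 0, 0, 0, -0.02, 48], [0, 0, 0, 0, 0, -0.04, 48], [0, 0, 0, 0, 0, -0.045, 48], [0, 0, 0, 0, 0, -0.045, 48], [0, 0, 0, 0, 0, 0, 48]]
  ]
}}

```text
time: 11.35
ee_pos: [0.5825, 0.1214, 0.2325]
eef_rot: [0.721, -0.693, 0.002, -0.003]
ft_force: [1.1, 0.5, 0.5]
width: 0.042
```

```bash
python3 z.py scene 160 70 450 290 2 1.6 pics/d1.png;python3 go.py .5355 -.1715 .228 -76.9
```

```text
t 11.4 ee [0.5816 0.1209 0.2299] yaw -87.78 w 0.0417 F [ 0.3 -0.1 -0.6]
turn [-0.0044  0.     -0.1899] shift [0.2743 0.1112 0.0019] dist 0.296
```

View pics/d1.png

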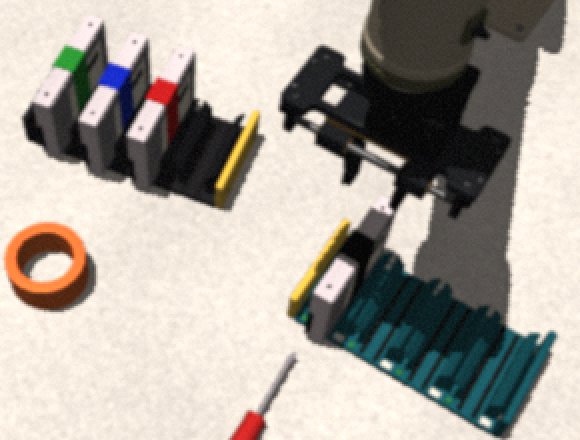

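Emit:
{"fn": "arm_command", "kwargs": {
  "commands": [
    [[0, 0, -0.095, 0, 0, 0, 48], [0, 0, -0.095, 0, 0, 0, 48], [0, 0, 0, 0.0275, 0.0112, 0, 48], [0, 0, 0, 0.0275, 0.0112, 0, 48], [0, 0, 0, 0.0275, 0.0112, 0, 48], [0, 0, 0, 0.0275, 0.0112, 0, 48], [0, 0, 0, 0.0275, 0.0112, 0, 48], [0, 0, 0, 0.0275, 0.0112, 0, 48], [0, 0, 0, 0.0275, 0.0112, 0, 48], [0, 0, 0, 0.0275, 0.0112, 0, 48], [0, 0, 0, 0.0275, 0.0112, 0, 48], [0, 0, 0, 0.0275, 0.0112, 0, 48], [0, 0, 0, 0, 0, 0, 48], [0, 0, 0, 0, 0, 0, 48]]
  ]
}}

```text
time: 13.15
ee_pos: [0.5338, -0.172, 0.2267]
eef_rot: [0.783, -0.622, -0.0, -0.0]
ft_force: [-0.3, -0.2, -1.0]
width: 0.042
```

```bash
python3 go.py .5345 -.172 .0775 -76.9; python3 m.py | grep white; python3 z.py top 95 160 305 270 3 1.5 pics/e1.png
```

```text
t 13.15 ee [ 0.5338 -0.172   0.2267] yaw -76.86 w 0.042 F [-0.3 -0.2 -1. ]
turn [0.0004 0.0008 0.0007] shift [ 0.0002 -0.0006  0.1492] dist 0.149
white [196 174   3  24  46] [197.39130435 185.82608696] [0.6233 0.1115 0.11  ]
white [369 183  12  14 130] [374.51538462 189.45384615] [ 0.6179 -0.2805  0.11  ]
white [341 187  10  11  56] [345.         190.98214286] [ 0.614  -0.2156  0.11  ]
white [315 194  13  20 180] [321.21666667 203.41666667] [ 0.5861 -0.163   0.11  ]
white [190 214  10  25 200] [195.365 226.84 ] [0.5327 0.1145 0.11  ]
```

View pics/e1.png

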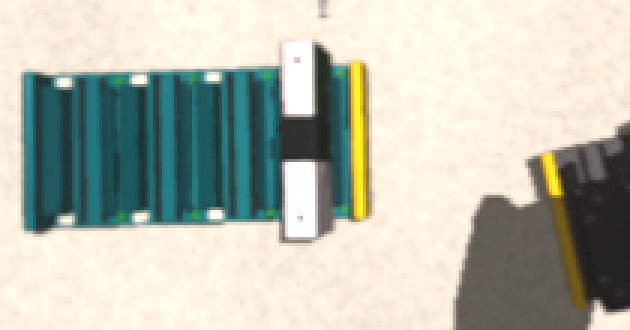

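```bash
python3 - <<'E'
from h import *
c=camera('top'); print(onz(c,[(196,173.3),(194.5,240)],.11)); print(onz(c,[(110,184.3),(108,237),(216,180),(216,232.5)],.048))
E
```

```text
[[0.65115892 0.11506605 0.11      ]
 [0.50387679 0.11586037 0.11      ]]
[[0.62961823 0.3250331  0.048     ]
 [0.50665461 0.32587959 0.048     ]
 [0.64150302 0.0770407  0.048     ]
 [0.51811513 0.07533339 0.048     ]]
```

Emit:
{"fn": "arm_command", "kwargs": {
  "commands": [
    [[0, 0, 0, 0.0002, -0.0006, 0.03, 48], [0, 0, 0, 0, 0, 0.03, 48], [0, 0, 0, 0, 0, 0.025, 48], [0, 0, 0, 0, 0, 0.025, 48], [0, 0, 0, 0, 0, 0.02, 48], [0, 0, 0, 0, 0, 0.019, 48], [0, 0, 0, 0, 0, 0, 48], [0, 0, 0, 0, 0, 0, 48]]
  ]
}}

```text
time: 14.3
ee_pos: [0.5351, -0.1728, 0.0788]
eef_rot: [0.783, -0.622, 0.0, -0.0]
ft_force: [-0.6, -0.1, -0.0]
width: 0.0417
```

Emit:
{"fn": "arm_command", "kwargs": {
  "commands": [
    [[0, 0, 0, 0, 0, 0.001, 20], [0, 0, 0, 0, 0, 0, 10], [0, 0, 0, 0, 0, 0, 10], [0, 0, 0, 0, 0, 0, 10], [0, 0, 0, 0, 0, 0, 10]]
  ],
  "newtons": 40
}}

```text
time: 14.92
ee_pos: [0.5348, -0.173, 0.0774]
eef_rot: [0.783, -0.622, 0.0, -0.0]
ft_force: [-1.1, 0.3, 4.5]
width: 0.0253
```

Emit:
{"fn": "arm_command", "kwargs": {
  "commands": [
    [[0, 0, 0, 0, 0, -0.01, 10], [0, 0, 0, 0, 0, -0.02, 10], [0, 0, 0, 0, 0, -0.025, 10], [0, 0, 0, 0, 0, -0.03, 10], [0, 0, 0, 0, 0, -0.03, 10], [0, 0, 0, 0, 0, -0.03, 10], [0, 0, 0, 0, 0, 0, 10], [0, 0, 0, 0, 0, 0, 10]]
  ]
}}

```text
time: 15.92
ee_pos: [0.5337, -0.1728, 0.2203]
eef_rot: [0.783, -0.622, -0.001, 0.0]
ft_force: [-0.8, -0.3, -6.8]
width: 0.0258
```

```bash
python3 z.py scene 160 40 450 260 2 1.6 pics/d2.png;python3 go.py .578 .181 .225 -87.8
```

```text
t 15.975 ee [ 0.5336 -0.1728  0.2201] yaw -76.9 w 0.0256 F [-0.6  0.4 -6.4]
turn [0.0028 0.0013 0.1902] shift [-0.3518 -0.058  -0.0049] dist 0.357
```

View pics/d2.png

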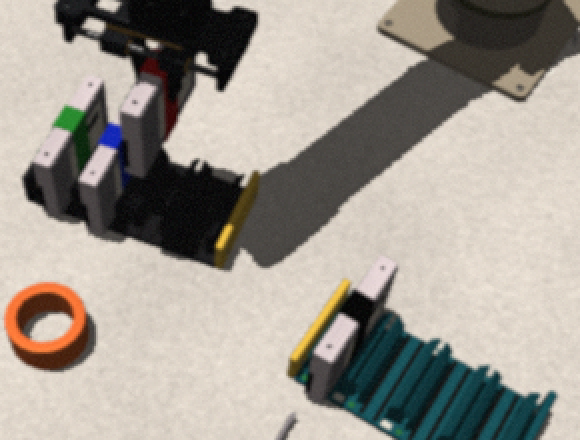

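14 rows of (−0.0251, −0.0041).

Emit:
{"fn": "arm_command", "kwargs": {
  "commands": [
    [[0, 0, 0.095, 0, 0, -0.005, 10], [0, 0, 0.095, 0, 0, 0, 10], [0, 0, 0, -0.0251, -0.0041, 0, 10], [0, 0, 0, -0.0251, -0.0041, 0, 10], [0, 0, 0, -0.0251, -0.0041, 0, 10], [0, 0, 0, -0.0251, -0.0041, 0, 10], [0, 0, 0, -0.0251, -0.0041, 0, 10], [0, 0, 0, -0.0251, -0.0041, 0, 10], [0, 0, 0, -0.0251, -0.0041, 0, 10], [0, 0, 0, -0.0251, -0.0041, 0, 10], [0, 0, 0, -0.0251, -0.0041, 0, 10], [0, 0, 0, -0.0251, -0.0041, 0, 10], [0, 0, 0, -0.0251, -0.0041, 0, 10], [0, 0, 0, -0.0251, -0.0041, 0, 10], [0, 0, 0, -0.0251, -0.0041, 0, 10], [0, 0, 0, -0.0251, -0.0041, 0, 10], [0, 0, 0, 0, 0, 0, 10], [0, 0, 0, 0, 0, 0, 10]]
  ]
}}

```text
time: 18.23
ee_pos: [0.578, 0.1796, 0.2257]
eef_rot: [0.721, -0.693, -0.0, 0.001]
ft_force: [0.2, 0.4, -6.4]
width: 0.0256
```

```bash
python3 go.py .578 .181 .133 -87.8
```

```text
t 18.225 ee [0.578  0.1796 0.2257] yaw -87.8 w 0.0256 F [ 0.2  0.4 -6.4]
turn [ 0.0019 -0.001  -0.0001] shift [-0.0014 -0.      0.0927] dist 0.093
```

Emit:
{"fn": "arm_command", "kwargs": {
  "commands": [
    [[0, 0, 0, -0.001, 0, 0.02, 10], [0, 0, 0, 0, 0, 0.025, 10], [0, 0, 0, 0, 0, 0.025, 10], [0, 0, 0, 0, 0, 0.0225, 10], [0, 0, 0, 0, 0, 0, 10], [0, 0, 0, 0, 0, 0, 10]]
  ]
}}

```text
time: 18.98
ee_pos: [0.5786, 0.1812, 0.1349]
eef_rot: [0.72, -0.694, 0.0, -0.0]
ft_force: [0.3, 0.2, -5.2]
width: 0.0255
```

```bash
python3 z.py scene 300 130 380 230 7 1.6 pics/c4.png;python3 go.py .578 .181 .0785 -87.8
```

```text
t 19.025 ee [0.5788 0.1815 0.1354] yaw -87.81 w 0.0259 F [-0.2  0.4 -6.3]
turn [-0.0013  0.0003 -0.0001] shift [0.0004 0.0009 0.0569] dist 0.057
```

View pics/c4.png

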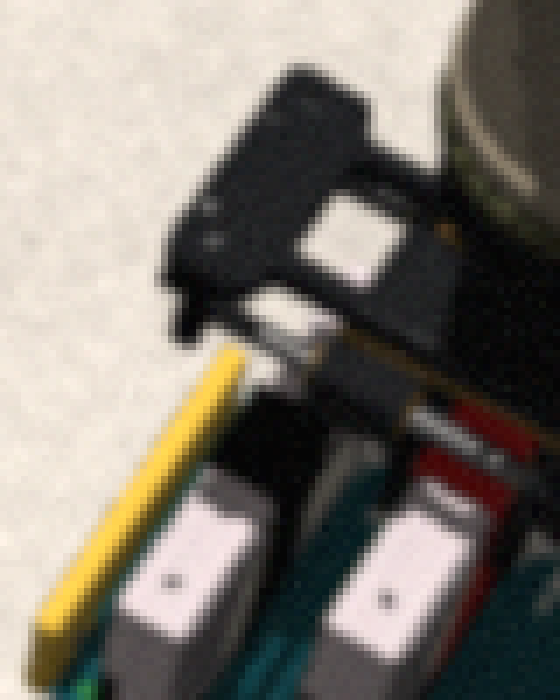

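Emit:
{"fn": "arm_command", "kwargs": {
  "commands": [
    [[0, 0, 0, 0.0003, 0.0005, 0.01, 10], [0, 0, 0, 0, 0, 0.01, 10], [0, 0, 0, 0, 0, 0.01, 10], [0, 0, 0, 0, 0, 0.009, 10], [0, 0, 0, 0, 0, 0.006, 10], [0, 0, 0, 0, 0, 0.005, 10], [0, 0, 0, 0, 0, 0.003, 10], [0, 0, 0, 0, 0, 0.002, 10], [0, 0, 0, 0, 0, 0.001, 10], [0, 0, 0, 0, 0, 0.001, 10], [0, 0, 0, 0, 0, 0.0, 10], [0, 0, 0, 0, 0, 0.0, 10]]
  ]
}}

```text
time: 20.52
ee_pos: [0.5779, 0.1811, 0.0776]
eef_rot: [0.721, -0.693, 0.0, -0.0]
ft_force: [0.1, -0.8, -6.9]
width: 0.0258
```

Emit:
{"fn": "arm_command", "kwargs": {
  "commands": [
    [[0, 0, 0, 0, 0, 0.0007, 10], [0, 0, 0, 0, 0, 0.0005, 10], [0, 0, 0, 0, 0, 0.0, 10], [0, 0, 0, 0, 0, 0.0, 10]]
  ]
}}

```text
time: 21.02
ee_pos: [0.578, 0.1812, 0.0775]
eef_rot: [0.721, -0.693, 0.0, -0.0]
ft_force: [-5.3, -1.6, 6.1]
width: 0.0256
```

Emit:
{"fn": "arm_command", "kwargs": {
  "commands": [
    [[0, 0, 0, 0, 0, 0, 35], [0, 0, 0, 0, 0, 0, 48], [0, 0, 0, 0, 0, 0, 48], [0, 0, 0, 0, 0, -0.02, 48], [0, 0, 0, 0, 0, -0.04, 48], [0, 0, 0, 0, 0, -0.045, 48], [0, 0, 0, 0, 0, -0.045, 48], [0, 0, 0, 0, 0, 0, 48]]
  ]
}}

```text
time: 22.02
ee_pos: [0.5795, 0.1823, 0.2319]
eef_rot: [0.721, -0.693, 0.002, -0.003]
ft_force: [0.3, -0.7, 0.4]
width: 0.0418
```

```bash
python3 z.py scene 160 70 450 290 2 1.6 pics/d3.png;python3 go.py .5495 -.2305 .226 -76.9
```

```text
t 22.075 ee [0.5787 0.1817 0.2292] yaw -87.78 w 0.0417 F [-0.2 -0.5 -1.4]
turn [-0.0044  0.0004 -0.1899] shift [0.3948 0.1218 0.0032] dist 0.413
```

View pics/d3.png

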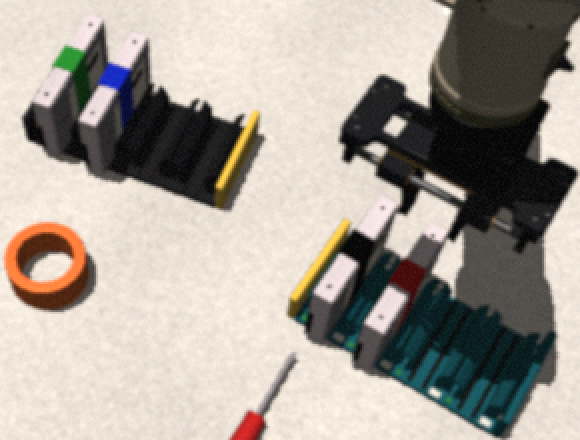

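Red stands in bay two. Now blue: 14 rows of (0.0282, 0.0087).

Emit:
{"fn": "arm_command", "kwargs": {
  "commands": [
    [[0, 0, -0.095, 0, 0, 0, 48], [0, 0, -0.095, 0, 0, 0, 48], [0, 0, 0, 0.0282, 0.0087, 0, 48], [0, 0, 0, 0.0282, 0.0087, 0, 48], [0, 0, 0, 0.0282, 0.0087, 0, 48], [0, 0, 0, 0.0282, 0.0087, 0, 48], [0, 0, 0, 0.0282, 0.0087, 0, 48], [0, 0, 0, 0.0282, 0.0087, 0, 48], [0, 0, 0, 0.0282, 0.0087, 0, 48], [0, 0, 0, 0.0282, 0.0087, 0, 48], [0, 0, 0, 0.0282, 0.0087, 0, 48], [0, 0, 0, 0.0282, 0.0087, 0, 48], [0, 0, 0, 0.0282, 0.0087, 0, 48], [0, 0, 0, 0.0282, 0.0087, 0, 48], [0, 0, 0, 0.0282, 0.0087, 0, 48], [0, 0, 0, 0.0282, 0.0087, 0, 48], [0, 0, 0, 0, 0, 0, 48], [0, 0, 0, 0, 0, 0, 48]]
  ]
}}

```text
time: 24.32
ee_pos: [0.5486, -0.2301, 0.2259]
eef_rot: [0.783, -0.622, -0.001, -0.0]
ft_force: [0.3, 0.8, -0.2]
width: 0.0421
```

```bash
python3 go.py .5495 -.2305 .0775 -76.9; python3 z.py top 95 160 305 270 3 1.5 pics/e2.png
```

```text
t 24.325 ee [ 0.5486 -0.2301  0.2259] yaw -76.86 w 0.0421 F [ 0.3  0.8 -0.2]
turn [0.0005 0.0011 0.0006] shift [ 0.0006 -0.0008  0.1484] dist 0.148
```

View pics/e2.png

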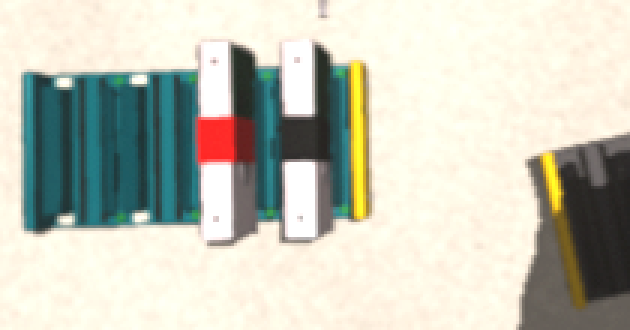

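Emit:
{"fn": "arm_command", "kwargs": {
  "commands": [
    [[0, 0, 0, 0.0004, -0.0004, 0.03, 48], [0, 0, 0, 0, 0, 0.03, 48], [0, 0, 0, 0, 0, 0.025, 48], [0, 0, 0, 0, 0, 0.025, 48], [0, 0, 0, 0, 0, 0.02, 48], [0, 0, 0, 0, 0, 0.0185, 48], [0, 0, 0, 0, 0, 0, 48], [0, 0, 0, 0, 0, 0, 48]]
  ]
}}

```text
time: 25.38
ee_pos: [0.5497, -0.2314, 0.0786]
eef_rot: [0.783, -0.622, 0.001, -0.0]
ft_force: [0.6, -1.0, 0.2]
width: 0.0417
```

Emit:
{"fn": "arm_command", "kwargs": {
  "commands": [
    [[0, 0, 0, 0, 0, 0.001, 20], [0, 0, 0, 0, 0, 0, 10], [0, 0, 0, 0, 0, 0, 10], [0, 0, 0, 0, 0, 0, 10], [0, 0, 0, 0, 0, 0, 10], [0, 0, 0, 0, 0, -0.01, 10], [0, 0, 0, 0, 0, -0.02, 10], [0, 0, 0, 0, 0, -0.025, 10], [0, 0, 0, 0, 0, -0.03, 10], [0, 0, 0, 0, 0, -0.03, 10], [0, 0, 0, 0, 0, -0.03, 10], [0, 0, 0, 0, 0, 0, 10], [0, 0, 0, 0, 0, 0, 10]]
  ],
  "newtons": 40
}}

```text
time: 27.0
ee_pos: [0.5485, -0.2311, 0.2207]
eef_rot: [0.783, -0.622, -0.001, 0.0]
ft_force: [-0.4, -0.0, -8.2]
width: 0.0254
```

```bash
python3 z.py scene 160 20 450 240 2 1.6 pics/d4.png;python3 go.py .5757 .241 .226 -87.8
```

```text
t 27.05 ee [ 0.5483 -0.2311  0.2203] yaw -76.9 w 0.0252 F [-0.2  0.  -7.6]
turn [0.0022 0.0012 0.1903] shift [-0.4707 -0.0455 -0.0057] dist 0.473
```

View pics/d4.png

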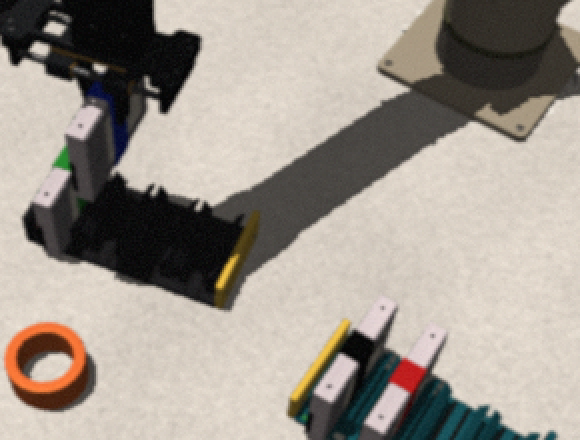

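Emit:
{"fn": "arm_command", "kwargs": {
  "commands": [
    [[0, 0, 0.095, 0, 0, -0.005, 10], [0, 0, 0.095, 0, 0, 0, 10], [0, 0, 0, -0.0295, -0.0028, 0, 10], [0, 0, 0, -0.0295, -0.0028, 0, 10], [0, 0, 0, -0.0295, -0.0028, 0, 10], [0, 0, 0, -0.0295, -0.0028, 0, 10], [0, 0, 0, -0.0295, -0.0028, 0, 10], [0, 0, 0, -0.0295, -0.0028, 0, 10], [0, 0, 0, -0.0295, -0.0028, 0, 10], [0, 0, 0, -0.0295, -0.0028, 0, 10], [0, 0, 0, -0.0295, -0.0028, 0, 10], [0, 0, 0, -0.0295, -0.0028, 0, 10], [0, 0, 0, -0.0295, -0.0028, 0, 10], [0, 0, 0, -0.0295, -0.0028, 0, 10], [0, 0, 0, -0.0295, -0.0028, 0, 10], [0, 0, 0, -0.0295, -0.0028, 0, 10], [0, 0, 0, -0.0295, -0.0028, 0, 10], [0, 0, 0, -0.0295, -0.0028, 0, 10], [0, 0, 0, 0, 0, 0, 10], [0, 0, 0, 0, 0, 0, 10]]
  ]
}}

```text
time: 29.55
ee_pos: [0.5754, 0.2413, 0.2255]
eef_rot: [0.721, -0.693, -0.0, 0.001]
ft_force: [0.1, -0.6, -7.1]
width: 0.0257
```

```bash
python3 go.py .5757 .241 .133 -87.8
```

```text
t 29.55 ee [0.5754 0.2413 0.2255] yaw -87.8 w 0.0257 F [ 0.1 -0.6 -7.1]
turn [ 0.0018 -0.0012  0.0001] shift [ 0.0003 -0.0003  0.0925] dist 0.093
```

Emit:
{"fn": "arm_command", "kwargs": {
  "commands": [
    [[0, 0, 0, 0.0003, 0, 0.02, 10], [0, 0, 0, 0, 0, 0.025, 10], [0, 0, 0, 0, 0, 0.025, 10], [0, 0, 0, 0, 0, 0.0225, 10], [0, 0, 0, 0, 0, 0, 10], [0, 0, 0, 0, 0, 0, 10]]
  ]
}}

```text
time: 30.3
ee_pos: [0.576, 0.2414, 0.1347]
eef_rot: [0.72, -0.694, 0.0, -0.0]
ft_force: [0.2, -0.2, -7.8]
width: 0.0257
```

```bash
python3 z.py scene 300 140 420 260 5 1.6 pics/c5.png;python3 go.py .5757 .241 .0785 -87.8
```

```text
t 30.35 ee [0.5763 0.2417 0.1352] yaw -87.82 w 0.0256 F [ 0.1  0.8 -6.1]
turn [-0.0013  0.0004 -0.0003] shift [0.0007 0.0006 0.0567] dist 0.057
```

View pics/c5.png

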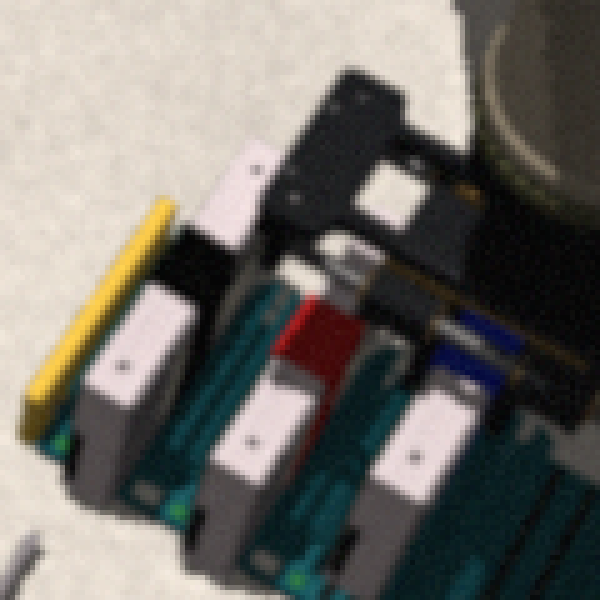

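Emit:
{"fn": "arm_command", "kwargs": {
  "commands": [
    [[0, 0, 0, 0.0003, 0.0005, 0.01, 10], [0, 0, 0, 0, 0, 0.01, 10], [0, 0, 0, 0, 0, 0.01, 10], [0, 0, 0, 0, 0, 0.009, 10], [0, 0, 0, 0, 0, 0.006, 10], [0, 0, 0, 0, 0, 0.005, 10], [0, 0, 0, 0, 0, 0.003, 10], [0, 0, 0, 0, 0, 0.002, 10], [0, 0, 0, 0, 0, 0.001, 10], [0, 0, 0, 0, 0, 0.001, 10], [0, 0, 0, 0, 0, 0.0007, 10], [0, 0, 0, 0, 0, 0.0, 10], [0, 0, 0, 0, 0, 0.0, 10]]
  ]
}}

```text
time: 31.98
ee_pos: [0.5754, 0.2415, 0.0773]
eef_rot: [0.721, -0.693, 0.0, -0.0]
ft_force: [-5.7, -0.7, 4.1]
width: 0.0258
```

On the floor; release and rise.

Emit:
{"fn": "arm_command", "kwargs": {
  "commands": [
    [[0, 0, 0, 0, 0, 0, 35], [0, 0, 0, 0, 0, 0, 48], [0, 0, 0, 0, 0, 0, 48], [0, 0, 0, 0, 0, -0.02, 48], [0, 0, 0, 0, 0, -0.04, 48], [0, 0, 0, 0, 0, -0.045, 48], [0, 0, 0, 0, 0, -0.045, 48], [0, 0, 0, 0, 0, 0, 48], [0, 0, 0, 0, 0, 0, 48]]
  ]
}}

```text
time: 33.1
ee_pos: [0.5752, 0.2414, 0.2271]
eef_rot: [0.721, -0.693, 0.0, -0.0]
ft_force: [-0.5, -0.5, -1.1]
width: 0.0422
```

```bash
python3 z.py scene 160 70 450 290 2 1.6 pics/d5.png;python3 go.py .560 -.2907 .226 -76.9
```

```text
t 33.15 ee [0.5749 0.2412 0.2262] yaw -87.78 w 0.0415 F [ 0.2 -0.  -0.7]
turn [ 0.0008 -0.0004 -0.19  ] shift [5.147e-01 1.351e-01 2.000e-04] dist 0.532
```

View pics/d5.png

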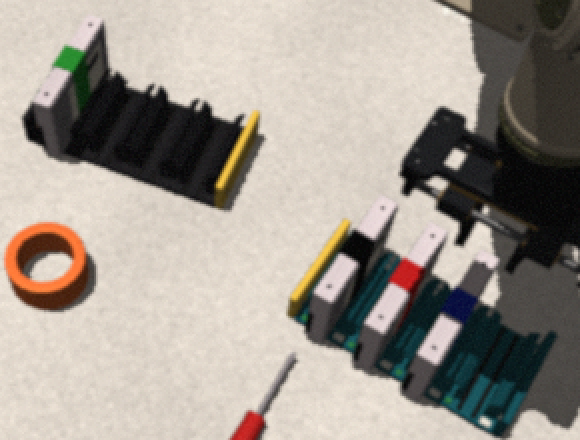

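Blue is in bay three. Now green: 16 rows of (0.0322, 0.0084).

Emit:
{"fn": "arm_command", "kwargs": {
  "commands": [
    [[0, 0, -0.095, 0, 0, 0, 48], [0, 0, -0.095, 0, 0, 0, 48], [0, 0, 0, 0.0322, 0.0084, 0, 48], [0, 0, 0, 0.0322, 0.0084, 0, 48], [0, 0, 0, 0.0322, 0.0084, 0, 48], [0, 0, 0, 0.0322, 0.0084, 0, 48], [0, 0, 0, 0.0322, 0.0084, 0, 48], [0, 0, 0, 0.0322, 0.0084, 0, 48], [0, 0, 0, 0.0322, 0.0084, 0, 48], [0, 0, 0, 0.0322, 0.0084, 0, 48], [0, 0, 0, 0.0322, 0.0084, 0, 48], [0, 0, 0, 0.0322, 0.0084, 0, 48], [0, 0, 0, 0.0322, 0.0084, 0, 48], [0, 0, 0, 0.0322, 0.0084, 0, 48], [0, 0, 0, 0.0322, 0.0084, 0, 48], [0, 0, 0, 0.0322, 0.0084, 0, 48], [0, 0, 0, 0.0322, 0.0084, 0, 48], [0, 0, 0, 0.0322, 0.0084, 0, 48], [0, 0, 0, 0, 0, 0, 48], [0, 0, 0, 0, 0, 0, 48]]
  ]
}}

```text
time: 35.65
ee_pos: [0.5609, -0.2899, 0.2258]
eef_rot: [0.783, -0.622, -0.001, -0.0]
ft_force: [0.1, 0.9, -0.5]
width: 0.042
```

```bash
python3 go.py .56 -.2907 .0775 -76.9; python3 z.py top 95 160 305 270 3 1.5 pics/e3.png
```

```text
t 35.65 ee [ 0.5609 -0.2899  0.2258] yaw -76.87 w 0.042 F [ 0.1  0.9 -0.5]
turn [0.0008 0.0016 0.0006] shift [0.0006 0.0011 0.1483] dist 0.148
```

View pics/e3.png

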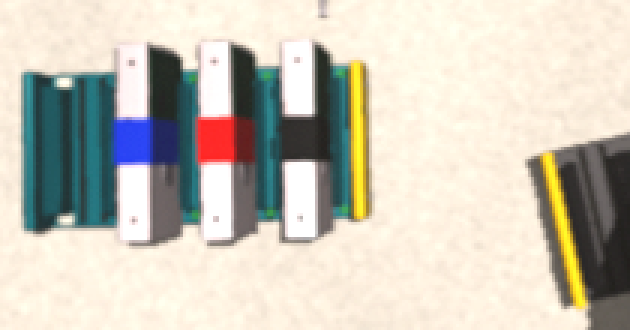

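Emit:
{"fn": "arm_command", "kwargs": {
  "commands": [
    [[0, 0, 0, 0.0004, 0.0015, 0.03, 48], [0, 0, 0, 0, 0, 0.03, 48], [0, 0, 0, 0, 0, 0.025, 48], [0, 0, 0, 0, 0, 0.025, 48], [0, 0, 0, 0, 0, 0.02, 48], [0, 0, 0, 0, 0, 0.0185, 48], [0, 0, 0, 0, 0, 0, 48], [0, 0, 0, 0, 0, 0, 48]]
  ]
}}

```text
time: 36.7
ee_pos: [0.5603, -0.2916, 0.079]
eef_rot: [0.783, -0.622, 0.001, -0.0]
ft_force: [-0.1, 0.1, 0.4]
width: 0.0419
```

Emit:
{"fn": "arm_command", "kwargs": {
  "commands": [
    [[0, 0, 0, 0, 0, 0.001, 20], [0, 0, 0, 0, 0, 0, 10], [0, 0, 0, 0, 0, 0, 10], [0, 0, 0, 0, 0, 0, 10], [0, 0, 0, 0, 0, 0, 10], [0, 0, 0, 0, 0, -0.01, 10], [0, 0, 0, 0, 0, -0.02, 10], [0, 0, 0, 0, 0, -0.025, 10], [0, 0, 0, 0, 0, -0.03, 10], [0, 0, 0, 0, 0, -0.03, 10], [0, 0, 0, 0, 0, -0.03, 10], [0, 0, 0, 0, 0, 0, 10], [0, 0, 0, 0, 0, 0, 10]]
  ],
  "newtons": 40
}}

```text
time: 38.33
ee_pos: [0.5591, -0.2914, 0.221]
eef_rot: [0.783, -0.622, -0.001, 0.0]
ft_force: [-0.3, 0.3, -7.6]
width: 0.0256
```

```bash
python3 z.py scene 140 20 430 240 2 1.6 pics/d6.png;python3 go.py .5735 .3012 .226 -87.8
```

```text
t 38.375 ee [ 0.5589 -0.2913  0.2205] yaw -76.9 w 0.0256 F [-0.7 -0.2 -7.7]
turn [0.0022 0.0013 0.1902] shift [-0.5915 -0.0373 -0.0055] dist 0.593
```

View pics/d6.png

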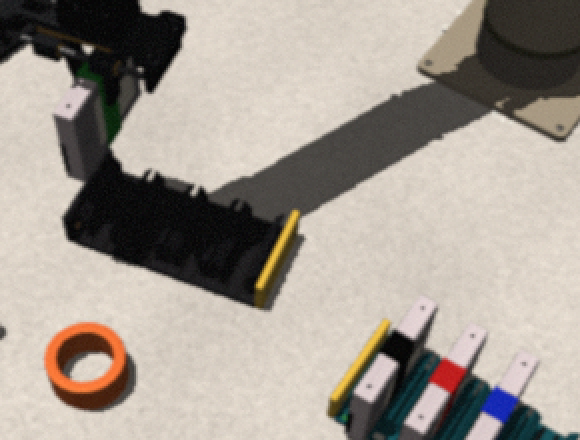

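Emit:
{"fn": "arm_command", "kwargs": {
  "commands": [
    [[0, 0, 0.095, 0, 0, -0.005, 10], [0, 0, 0.095, 0, 0, 0, 10], [0, 0, 0, -0.0328, -0.0021, 0, 10], [0, 0, 0, -0.0328, -0.0021, 0, 10], [0, 0, 0, -0.0328, -0.0021, 0, 10], [0, 0, 0, -0.0328, -0.0021, 0, 10], [0, 0, 0, -0.0328, -0.0021, 0, 10], [0, 0, 0, -0.0328, -0.0021, 0, 10], [0, 0, 0, -0.0328, -0.0021, 0, 10], [0, 0, 0, -0.0328, -0.0021, 0, 10], [0, 0, 0, -0.0328, -0.0021, 0, 10], [0, 0, 0, -0.0328, -0.0021, 0, 10], [0, 0, 0, -0.0328, -0.0021, 0, 10], [0, 0, 0, -0.0328, -0.0021, 0, 10], [0, 0, 0, -0.0328, -0.0021, 0, 10], [0, 0, 0, -0.0328, -0.0021, 0, 10], [0, 0, 0, -0.0328, -0.0021, 0, 10], [0, 0, 0, -0.0328, -0.0021, 0, 10], [0, 0, 0, -0.0328, -0.0021, 0, 10], [0, 0, 0, -0.0328, -0.0021, 0, 10]]
  ]
}}

```text
time: 40.88
ee_pos: [0.5742, 0.3004, 0.2254]
eef_rot: [0.721, -0.693, -0.0, 0.001]
ft_force: [1.1, -0.1, -6.9]
width: 0.0259
```

Emit:
{"fn": "arm_command", "kwargs": {
  "commands": [
    [[0, 0, 0, 0, 0, 0, 10], [0, 0, 0, 0, 0, 0, 10]]
  ]
}}

```text
time: 41.12
ee_pos: [0.5745, 0.2992, 0.2258]
eef_rot: [0.721, -0.693, -0.0, 0.001]
ft_force: [0.4, -1.3, -6.7]
width: 0.0255
```

```bash
python3 go.py .5735 .3012 .133 -87.8
```

```text
t 41.125 ee [0.5745 0.2992 0.2258] yaw -87.79 w 0.0255 F [ 0.4 -1.3 -6.7]
turn [ 0.0017 -0.0014  0.0002] shift [-0.0021  0.0009  0.0928] dist 0.093
```

Emit:
{"fn": "arm_command", "kwargs": {
  "commands": [
    [[0, 0, 0, -0.0018, 0.0009, 0.02, 10], [0, 0, 0, 0, 0, 0.025, 10], [0, 0, 0, 0, 0, 0.025, 10], [0, 0, 0, 0, 0, 0.0225, 10], [0, 0, 0, 0, 0, 0, 10], [0, 0, 0, 0, 0, 0, 10], [0, 0, 0, 0, 0, 0, 10]]
  ]
}}

```text
time: 42.0
ee_pos: [0.5743, 0.3018, 0.1357]
eef_rot: [0.721, -0.693, 0.0, -0.001]
ft_force: [-0.1, -0.1, -6.7]
width: 0.0258
```

```bash
python3 z.py scene 320 170 440 290 5 1.6 pics/c6.png;python3 go.py .5735 .3012 .0785 -87.8
```

```text
t 42.05 ee [0.5742 0.3019 0.1356] yaw -87.8 w 0.0259 F [-0.1  0.4 -7.8]
turn [-0.0015  0.0006 -0.    ] shift [0.0006 0.0007 0.0571] dist 0.057
```

View pics/c6.png

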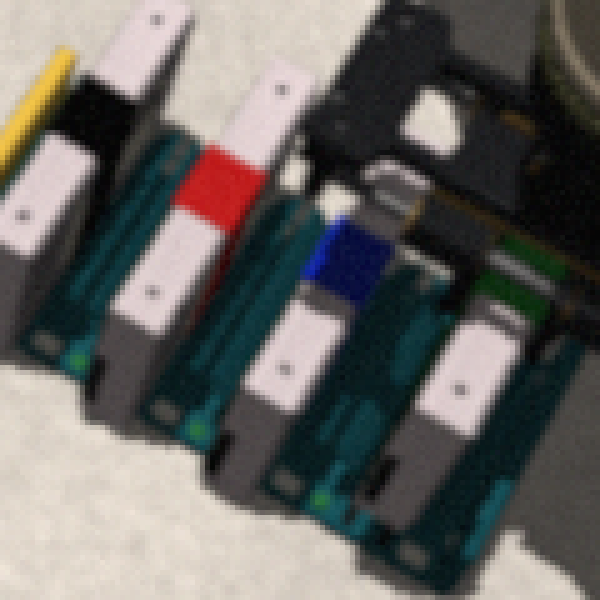

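Emit:
{"fn": "arm_command", "kwargs": {
  "commands": [
    [[0, 0, 0, 0.0004, 0.0005, 0.01, 10], [0, 0, 0, 0, 0, 0.01, 10], [0, 0, 0, 0, 0, 0.01, 10], [0, 0, 0, 0, 0, 0.009, 10], [0, 0, 0, 0, 0, 0.006, 10], [0, 0, 0, 0, 0, 0.005, 10], [0, 0, 0, 0, 0, 0.003, 10], [0, 0, 0, 0, 0, 0.002, 10], [0, 0, 0, 0, 0, 0.001, 10], [0, 0, 0, 0, 0, 0.001, 10], [0, 0, 0, 0, 0, 0.0005, 10], [0, 0, 0, 0, 0, 0.0, 10], [0, 0, 0, 0, 0, 0.0, 10]]
  ]
}}

```text
time: 43.68
ee_pos: [0.5734, 0.3013, 0.0776]
eef_rot: [0.721, -0.693, 0.0, -0.0]
ft_force: [-3.4, -0.6, -0.7]
width: 0.0258
```

On the floor (load off the wrist); nudge and release.

Emit:
{"fn": "arm_command", "kwargs": {
  "commands": [
    [[0, 0, 0, 0, 0, 0.0004, 10], [0, 0, 0, 0, 0, 0, 35], [0, 0, 0, 0, 0, 0, 48], [0, 0, 0, 0, 0, 0, 48], [0, 0, 0, 0, 0, -0.02, 48], [0, 0, 0, 0, 0, -0.04, 48], [0, 0, 0, 0, 0, -0.045, 48], [0, 0, 0, 0, 0, -0.045, 48], [0, 0, 0, 0.04, 0.02, 0, 48], [0, 0, 0, 0.04, 0.02, 0, 48], [0, 0, 0, 0.04, 0.02, 0, 48], [0, 0, 0, 0.04, 0.02, 0, 48], [0, 0, 0, 0.04, 0.02, 0, 48], [0, 0, 0, 0.04, 0.02, 0, 48], [0, 0, 0, 0.04, 0.02, 0, 48], [0, 0, 0, 0.04, 0.02, 0, 48], [0, 0, 0, 0.04, 0.02, 0, 48], [0, 0, 0, 0, 0, 0, 48], [0, 0, 0, 0, 0, 0, 48]]
  ]
}}

```text
time: 46.05
ee_pos: [0.4079, -0.0646, 0.2278]
eef_rot: [0.721, -0.693, 0.001, -0.0]
ft_force: [0.5, 0.3, -0.2]
width: 0.042
```

```bash
python3 z.py scene 240 110 500 310 3 1.5 pics/f1.png; python3 z.py top 85 150 305 260 3 1.5 pics/f2.png; python3 m.py|grep white; python3 go.py .5 -.05 .228 -87.8
python3 - <<'E'
from h import *
for n in('scene','top'):
    c=camera(n); hsv=cv2.cvtColor(bgr(c),cv2.COLOR_BGR2HSV); o=cv2.cvtColor(cv2.imread(f'pics/{n}0.png'),cv2.COLOR_BGR2HSV)
    for nm,lo,hi in(('orange',7,16),):
        print(n,nm,[np.argwhere((q[...,0]>=lo)&(q[...,0]<=hi)&(q[...,1]>170)&(q[...,2]>90)).mean(0).round(1).tolist() for q in(o,hsv)])
    a=slice(230,330) if n=='scene' else slice(80,170); b=slice(255,315) if n=='scene' else slice(185,212)
    print(n,'driver',[ (np.argwhere(((q[a,b,0]<6)|(q[a,b,0]>174))&(q[a,b,1]>170)&(q[a,b,2]>60)).mean(0)).round(1).tolist() for q in(o,hsv)])
E
```

```text
white [197 174   2  24  44] [197.45454545 185.70454545] [0.6236 0.1114 0.11  ]
white [190 214  10  25 196] [195.41836735 226.98469388] [0.5324 0.1144 0.11  ]
white [167 216   5  24  77] [169.46753247 229.58441558] [0.5264 0.1712 0.11  ]
t 46.2 ee [ 0.4078 -0.0643  0.2271] yaw -87.66 w 0.0416 F [-0.3  0.2 -0.2]
turn [-0.0005 -0.      0.0024] shift [-0.0107 -0.0927 -0.0009] dist 0.093
scene orange [[198.9, 182.0], [199.0, 182.1]]
scene driver [[63.9, 23.2], [64.2, 23.2]]
top orange [[131.9, 320.7], [131.7, 320.6]]
top driver [[32.7, 12.9], [32.7, 12.9]]
```

View pics/f1.png

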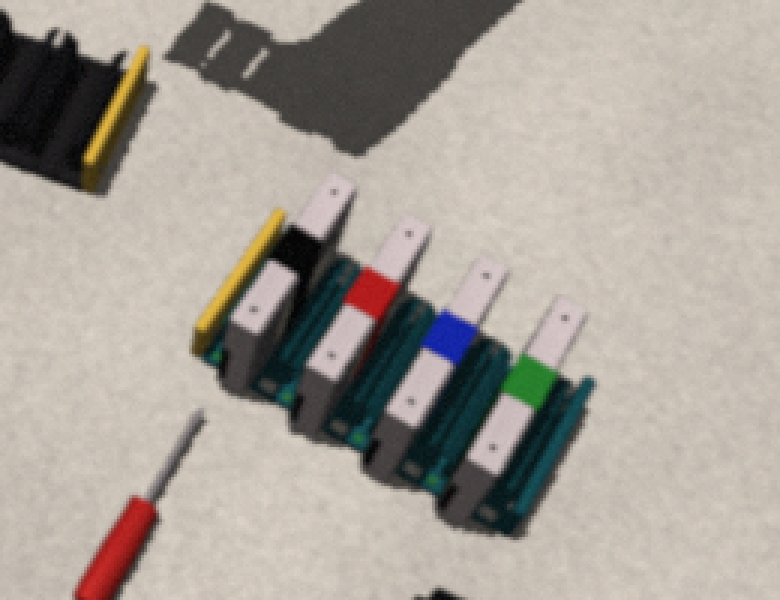

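View pics/f2.png

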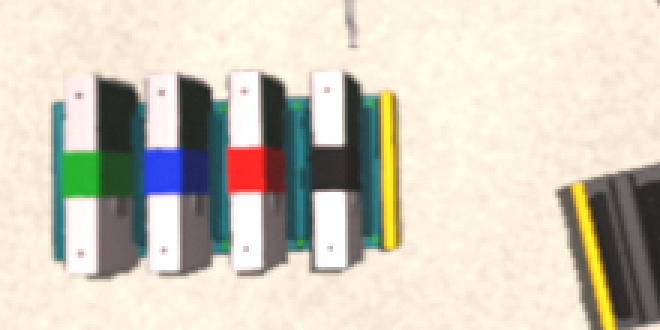

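All four stand upright, parallel and evenly spaced in the imaging rack, in the order black, red, blue, green from the yellow plate. The bystanders haven't moved.

```bash
python3 -c "
from bench import close_job; print(close_job())"
```

```text
the job is handed in; nothing more can be done
None
```

All four drives are now in the teal imaging rack in their original bay order: black in bay one, then red, blue and green. I moved them one at a time and lowered each until the wrist force showed it resting on the bay floor before releasing. I handed the job in at about 46 s of the 122 s limit. `close_job()` gave no verdict.

- **Last checks:** The final pictures from both cameras show the drives upright, parallel to the rack and evenly spaced. I judged centring from the TCP and those pictures. Only the black drive was measured front to back, at about 2 mm from centre.
- **Contact:** The gripper was open, clear of everything, and read no contact force. The screwdriver and tape roll are where they started, to within 0.3 px in both views.
- **Disagreement:** The two cameras differed by about 5 mm in y, more than the stated 2 mm calibration. I corrected for this with the known gripper position while it held the first drive, and the drives then went in without noticeable side force.

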